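Pile the slide boards on spacers to dry and lock the air setting

TASK

Pile all the cream slide boards, slides up, squarely on the blue drying stand (the first one straight onto its white outline) with two blue spacer sticks from the green tub between each board and the next, one squarely across each dark band, so that every board rests level and clear of the one below. When the pile is complete, turn the knob of the air control until its pointer is at the green mark, and then pull the knob up all the way to lock it. Unused blue sticks belong in the tub; leave the thin orange sticks and the tube in it, and leave the other things on the bench alone.

Things in the scene. Friction and masses are not known exactly. Their poses are not given: they have to be found in the camera images.
- stand: drying stand, fixed: blue plate 182 (x) x 90 x 16 mm, white board outline on top; lips 9 mm high at x +-86 to 91 mm; four steel guide pins 6 mm thick at x +-76, y +-40 mm, up to 80 mm: boards go between, sticks just inside. Origin: centre of its underside. Piled boards are centred, long sides along x (either way), undersides 16, 42 and (third) 68 mm above the origin.
- dock: board dock, fixed: grey plate 190 (x) x 320 (y) x 6 mm where the boards start, in berths along x at y = -100, 0 and 100 mm; black posts 14 x 14 mm, 22 mm tall, at x +-74, y +-50 and +-150 mm keep the boards apart. Origin: centre of its underside.
- tub: shallow bright green tub, fixed: outside 270 (x) x 250 (y) x 45 mm high (rim lip to 290 x 268), walls and floor 5 mm. Origin: centre of its underside. Holds the sticks and clutter.
- air_unit: air control, fixed: cream box 100 x 100 x 30 mm with the knob on its top, at its centre. Origin: centre of its underside, z up.
- dial (a joint): turn of the knob, rad, 0 to 3.3, grows clockwise seen from above. At 0 the knob's white pointer points along air_unit's -x; at value v the pointer's direction is air_unit's yaw + pi - v. The green mark on the box, 38 mm from the knob's axis, is at 2.4; small black ticks are other settings. Light friction (0.04 Nm); stays where left.
- pull (a joint): how far the knob is pulled up out of the box along its axis, m: 0 pushed in (start), 0.014 fully out = locked. Friction about 4 N; stays where left.
- knob_grip (a point): on the knob's axis, at the height to put the TCP for gripping. The knob is an upright black bar 42 mm long (along the pointer), 14 mm thick, 32 mm tall, from 23 mm below to 9 mm above this point; a grey disc of radius 26 mm turns beneath it, its top 25 mm below this point (knob pushed in). Rises with the pull.
- board_1: cream slide board 160 (x) x 60 (y) x 12 mm, 0.18 kg, lying flat on the dock: two glass slides fixed along its middle, a dark band 30 mm wide across it near each end, centred 58 mm from its middle. Origin: centre of its underside. Two or three of the boards are present (None: absent).
- board_2: cream slide board 160 (x) x 60 (y) x 12 mm, 0.18 kg, lying flat on the dock: two glass slides fixed along its middle, a dark band 30 mm wide across it near each end, centred 58 mm from its middle. Origin: centre of its underside. Two or three of the boards are present (None: absent).
- board_3: cream slide board 160 (x) x 60 (y) x 12 mm, 0.18 kg, lying flat on the dock: two glass slides fixed along its middle, a dark band 30 mm wide across it near each end, centred 58 mm from its middle. Origin: centre of its underside. Two or three of the boards are present (None: absent).
- stick_1: blue spacer stick 90 (x) x 14 x 14 mm, 25 g. Origin: its very centre; x along it. Starts flat on the tub's floor.
- stick_2: blue spacer stick 90 (x) x 14 x 14 mm, 25 g. Origin: its very centre; x along it. Starts flat on the tub's floor.
- stick_3: blue spacer stick 90 (x) x 14 x 14 mm, 25 g. Origin: its very centre; x along it. Starts flat on the tub's floor.
- stick_4: blue spacer stick 90 (x) x 14 x 14 mm, 25 g. Origin: its very centre; x along it. Starts flat on the tub's floor.
- thin_1: thin orange stick 70 (x) x 14 x 6 mm in the tub: too thin, not for this job. Origin: its centre.
- thin_2: thin orange stick 70 (x) x 14 x 6 mm in the tub: too thin, not for this job. Origin: its centre.
- tube: small clear sample tube with red cap, about 42 mm long (x) and 13 mm across, in the tub; leave it there. Origin: centre of its underside.
- slot1a (a point): centre of the stick in gap 1 (between boards 1 and 2 from the bottom) at the stand's +x end, over the dark band; stick x along stand y.
- slot1b (a point): centre of the stick in gap 1 (between boards 1 and 2 from the bottom) at the stand's -x end, over the dark band; stick x along stand y.
- slot2a (a point): centre of the stick in gap 2 (between boards 2 and 3 from the bottom) at the stand's +x end, over the dark band; stick x along stand y. Used only when three boards are present.
- slot2b (a point): centre of the stick in gap 2 (between boards 2 and 3 from the bottom) at the stand's -x end, over the dark band; stick x along stand y. Used only when three boards are present.
- reagent: amber jar, 60 mm across, 70 mm tall, a bystander on the bench; leave it alone. Origin: centre of its underside.
- dish: closed petri dish, 90 mm across, 14 mm tall, a bystander on the bench; leave it alone. Origin: centre of its underside.
- duck: blue toy duck, 48 mm across, 52 mm tall, a bystander on the bench; leave it alone. Origin: centre of its underside.
Things that resemble listed ones, but are neither listed nor needed, are in the scene too. Leave any pink or yellow look-alike of the stick_2 alone. Leave any pink or yellow look-alike of the stick_3 alone.

How it is judged:
By the outcome, as a careful person would: the job done as asked, in the order asked, and still so for the second after the job is handed in, with the robot touching nothing.
Of board_1, board_2, board_3 only 2 to 3 are there at a start; the rules pass over those that are not, and their reading is None.
At some moment in a run one of board_1, board_2, board_3 may be knocked a few centimetres aside while the robot is not near it.
Once in a run the grip may slacken for a moment while it holds something.
It also fails if it takes over 210 s, if anything falls off the work surface, if the arm or the gripper's body presses on something with over 40 N, if the wrist force passes 120 N, or if a joint passes its speed limit or range.

ROBOT

A 6-joint arm with a two-finger parallel gripper is mounted at the origin on the work surface. World frame = base frame: x ahead of the robot, y to its left, z up, the work surface at z = 0. Lengths are in m, angles in rad, forces in N, time in s.
With the tool pointing down it reaches from about 0.225 to 0.725 m from the base axis. Payload 3.1 kg.
Tool frame: the origin (TCP) lies between the finger pads, 19 mm behind the fingertips; this is the grasp point; z points along the fingers, y is the line along which they close (so a half turn about z gives the same grasp; the last joint's range is limited). The gripper opens to 85 mm and grips with 20 to 120 N. Pads are 22 mm wide; open, the fingers measure 114 mm over their backs; the gripper's body (76 mm by 85 mm) begins 54 mm behind the grasp point. The pads swing forward as they close: fully open they stand 13 mm farther back than shut.
Start: joints at [1.095, 0.048, 0.099, 1.622, 0, 1.443], TCP at [0.179, 0.494, 0.25] pointing down, gripper open.
Joint ranges: [-2.91, 2.91], [-0.99, 1.94], [-1.21, 1.42], [-2.12, 2.29], [-1.49, 1.47], [-3.14, 3.14]. Speed limits (rad/s): [2.79, 2.79, 3.14, 3.14, 3.14, 3.14].

INTERFACE

Orientations are given as a 3x3 rotation matrix whose columns are the frame's x, y, z axes.
In Python, from rig import sensors, optics, bot gives the robot as it stands.
- The arm moves only by the tool drive_tool, never from a script. Its arguments are lists of equal length, an entry for each row: "delta_pos": the shift along the tool's x, y, z in cm, a list of three; "dr": the turn, a rotation vector about the tool's x, y, z in degrees, a list of three; "claw": the finger opening in cm, from 0 to 8.54. A call has 1 to 5 rows; each row shifts and turns the commanded pose from where the row before left it, along the tool's axes as they then stand; what a row does not reach is not made up. A row lasts 1/10 s, in which the tool goes at most 50 mm and 8.59 degrees, less where a joint would pass 70% of its speed; a pose out of reach is approached as far as the arm can. A call is refused whole if a number of a shift passes 5 or a number of a turn 8.59, either way. A call with a gripper value outside its range is refused whole. The fingers move at their own pace and stop on an object; the grip force is fixed at half the most. Time passes only in rows, so rows that do not move let the fingers close. It gives the time, the measured TCP pose, the force and the opening at its end, in the units of the state.
- sensors.state(): the state, without advancing time (a new reading comes with each control period).
- optics.read_camera(name): name is "scene" or "top" or "wrist"; returns a dict with "image" (384x512x3 uint8, blue, green, red), "fx", "fy", "cx", "cy" (pixels), "pose" (4x4, takes a point from camera to world coordinates). Camera axes: x right, y down, z forward; pixel columns grow to the right and rows downward; lengths in m; the calibration is good to about 2 mm. A picture is of the moment at which its call begins. There is no depth.
- bot.job_done(): hands the job in, once; it reports no verdict.
Trained networks look in a picture, given as the dict that the camera call returned (one of the last four; its "shot" number tells which), for a name from the list of things; names that differ only in an ending like _2 or _b are one class to them, and where a whole thing is asked for, a point or a joint stands for the part that bears it (a point fixed in the world has none). Each returns a list of dicts, best first, with "score" (0 to 1); they miss things now and then, are a little off and sometimes report something else, mostly with a low value. They report only what shows in the picture. A call takes as long as a camera call. They do not tell look-alikes from the thing itself.
- optics.search_frame(picture, target): "centre" ([row, column] in pixels, amid what is visible of it).
- optics.silhouettes(picture, target): "region" (384x512 bool, what is visible of it) and "centre" ([row, column] in pixels, amid what is visible of it).
- optics.mark_of(picture, target): "centre" ([row, column] in pixels: a listed point, or the origin of a listed thing).
The state is a dict: "t": time; "joints": joint angles; "joint_velocities": joint speeds; "effort": joint torques, N m; "position": TCP position; "tcp_rot": TCP orientation; "force": force on the tool from outside, world axes, zero at the start; "torque": the same for the moment, N m; "opening": finger opening in m.
Only numpy, scipy, OpenCV 4.12 (cv2) and the standard library are available. Lean on these libraries where they do the work, as an engineer would, in place of code of your own. Each camera call takes 0.05 s, during which the arm holds its last target. There are 200 camera calls.

## Working session

There is one attempt and no reset: what is moved stays moved. The work goes in short steps, Python scripts to look and compute and a tool call to move; the robot and the scene stay as the last step left them, time stands still between calls to the robot, and variables do not carry over. Pictures are saved under pics/ and viewed, on a budget of 14 in all, crops included, one or two more only if the job needs it, and the job is handed in when it is done.

Besides the shell and the picture viewer there is one more tool, called after ">>>" as name(argument=value, ...) on one line, values as JSON. drive_tool: Moves the arm, as the interface text tells. Its arguments: {"type":"object","properties":{"delta_pos":{"type":"array","items":{"type":"array","items":{"type":"number"}}},"dr":{"type":"array","items":{"type":"array","items":{"type":"number"}}},"claw":{"type":"array","items":{"type":"number"}}},"required":["delta_pos","dr","claw"]}

```bash
ls; mkdir -p pics; cat > h.py <<'E'
import numpy as np, cv2
from rig import sensors, optics, bot
def px2w(p, rc, z):
    T=np.array(p["pose"]); r,c=rc
    d=T[:3,:3]@np.array([(c-p["cx"])/p["fx"],(r-p["cy"])/p["fy"],1.0]); o=T[:3,3]
    return o+d*(z-o[2])/d[2]
def w2px(p,X):
    T=np.array(p["pose"]); q=T[:3,:3].T@(np.array(X)-T[:3,3])
    return q[1]/q[2]*p["fy"]+p["cy"], q[0]/q[2]*p["fx"]+p["cx"]
def rect(p, region, z):
    """min-area rectangle of a mask projected to height z: centre, long side, short side, yaw of the long side (deg)"""
    cs,_=cv2.findContours(region.astype(np.uint8),cv2.RETR_EXTERNAL,cv2.CHAIN_APPROX_NONE)
    c=max(cs,key=cv2.contourArea)[:,0,:]
    w=np.array([px2w(p,(y,x),z)[:2] for x,y in c])*1000
    (cx,cy),(a,b),t=cv2.minAreaRect(w.astype(np.float32))
    if a<b: a,b,t=b,a,t+90
    return round(cx,1),round(cy,1),round(a,1),round(b,1),round((t+90)%180-90,1)
E
python3 - <<'E'
from h import *
s=sensors.state(); print(s["t"],s["position"],s["tcp_rot"])
for n in ["top","scene"]:
    p=optics.read_camera(n); cv2.imwrite(f"pics/{n}0.png",cv2.resize(p["image"],(800,600)))
    print(n,p["fx"],np.round(p["pose"],3).tolist())
    if n=="top":
        for k,z in [("stand",.016),("dock",.006),("tub",.045),("air_unit",.03),("board_1",.018),("stick_1",.019),("thin_1",.011),("dial",.05)]:
            for d in optics.silhouettes(p,k):
                print(k,round(d["score"],2),np.round(d["centre"]),rect(p,d["region"],z))
        for k,z in [("stand",0),("dock",0),("tub",0),("air_unit",0),("knob_grip",.055),("slot1a",.035),("slot1b",.035)]:
            for d in optics.mark_of(p,k): print("mark",k,round(d["score"],2),np.round(d["centre"]),np.round(px2w(p,d["centre"],z)*1000))
E
```

```text
pics
0.0 [0.17868058 0.49306579 0.24882409] [[-9.40127759e-01  3.40820572e-01 -1.06536080e-03]
 [ 3.40822105e-01  9.40125548e-01 -2.06084213e-03]
 [ 2.99195515e-04 -2.30055340e-03 -9.99997309e-01]]
top 384.5309788454319 [[-0.027, -0.988, 0.154, 0.387], [-0.999, 0.031, 0.023, 0.028], [-0.028, -0.153, -0.988, 1.161], [0.0, 0.0, 0.0, 1.0]]
stand 0.92 [167. 285.] (659.4, -50.7, 186.2, 96.6, 3.2)
stand 0.3 [231. 289.] (461.3, -49.9, 50.4, 50.4, 88.3)
dock 0.92 [218. 382.] (499.7, -334.8, 324.5, 192.8, 86.0)
tub 0.73 [215. 169.] (517.0, 298.4, 289.9, 268.2, -0.6)
air_unit 0.94 [233. 287.] (459.6, -47.5, 99.8, 99.8, 1.1)
air_unit 0.54 [166. 288.] (654.6, -48.9, 187.4, 93.3, 1.7)
board_1 0.94 [218. 417.] (496.1, -433.2, 162.2, 64.7, -5.0)
board_1 0.58 [212. 348.] (511.7, -231.4, 161.6, 67.6, -1.3)
stick_1 0.72 [194. 149.] (577.5, 363.5, 85.5, 19.5, 16.5)
stick_1 0.7 [234. 170.] (456.5, 301.4, 80.4, 15.0, 0.3)
stick_1 0.68 [190. 244.] (577.0, 81.1, 84.7, 12.5, 22.6)
stick_1 0.62 [279. 234.] (319.5, 121.8, 88.5, 13.6, -23.4)
stick_1 0.56 [164. 109.] (683.3, 500.5, 93.0, 15.2, 55.1)
stick_1 0.5
[... 333 characters left out ...]
l 0.55 [230. 292.] (460.6, -47.6, 51.9, 48.9, -2.2)
mark stand 0.68 [167. 284.] [659. -42.   0.]
mark dock 0.62 [214. 384.] [ 502. -335.    0.]
mark tub 0.55 [182. 289.] [611. -54.   0.]
mark tub 0.15 [142. 177.] [749. 291.   0.]
mark air_unit 0.81 [230. 289.] [463. -48.   0.]
mark air_unit 0.3 [216. 185.] [514. 266.   0.]
mark air_unit 0.26 [191. 199.] [591. 220.   0.]
mark knob_grip 0.51 [229. 290.] [462. -49.  55.]
mark slot1a 0.81 [180. 287.] [610. -47.  35.]
mark slot1b 0.81 [145. 282.] [717. -38.  35.]
mark slot1b 0.61 [192. 197.] [582. 222.  35.]
scene 457.9600569824794 [[0.034, 0.545, -0.838, 1.689], [0.999, -0.02, 0.027, 0.011], [-0.002, -0.839, -0.545, 0.798], [0.0, 0.0, 0.0, 1.0]]
```

View pics/top0.png

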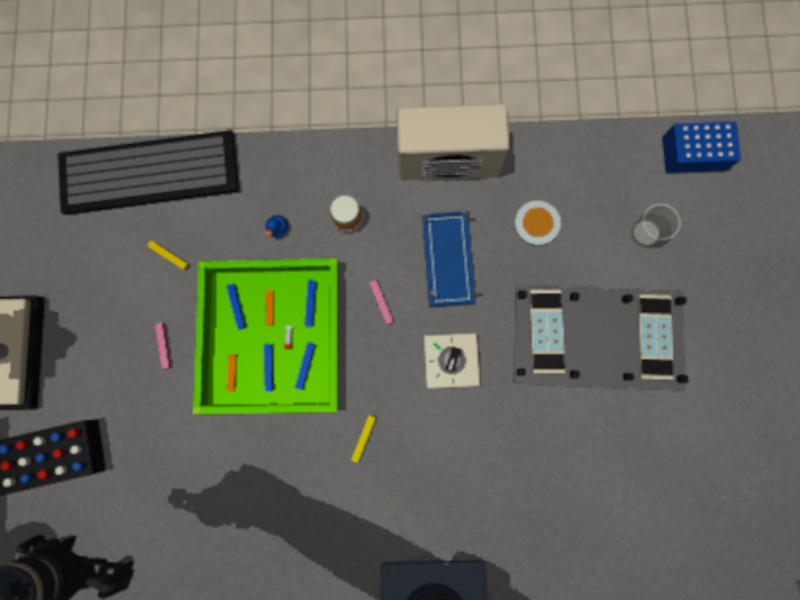

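View pics/scene0.png

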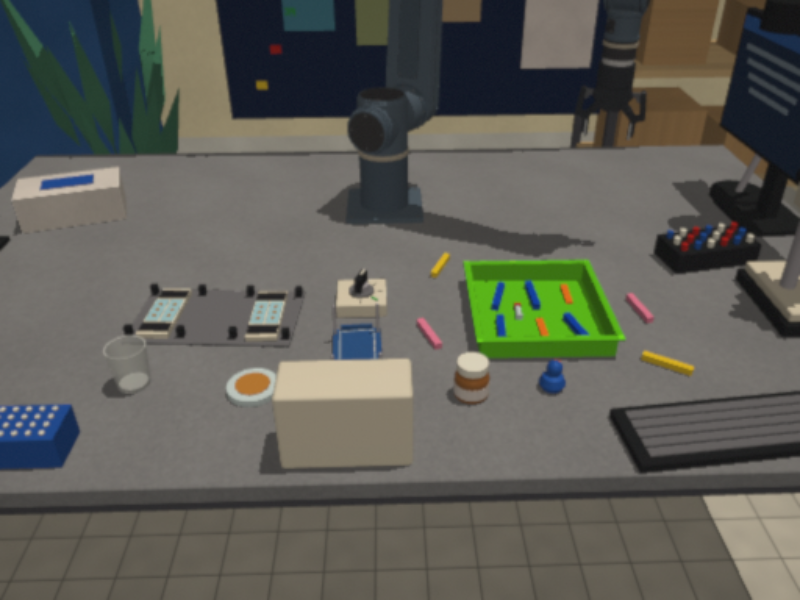

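The top view shows two boards, at (547,332) and (656,337) in the 800x600 picture, on the dock. The stand is at (449,258) and the air control at (451,360). The tub has four blue sticks, at (236,306), (310,303), (268,367) and (305,366). Pink and yellow look-alikes lie outside it. So there are two boards and two sticks are needed. I'll move over to the stand for a closer look.

>>> drive_tool(delta_pos=[[0,0,0],[0,0,0],[0,0,0],[-2.5,-3.5,-0.4],[-2.5,-3.5,-0.4]], dr=[[0,0,-8],[0,0,-8],[0,0,-3.9],[0,0,0],[0,0,0]], claw=[8.5,8.5,8.5,8.5,8.5])

```text
t: 1.35
position: [0.2288, 0.4231, 0.2576]
tcp_rot: [[-1.0, -0.003, -0.0], [-0.003, 1.0, -0.001], [0.0, -0.001, -1.0]]
force: [2.0, 0.0, 1.7]
opening: 0.0847
```

>>> drive_tool(delta_pos=[[-2.5,-3.5,-0.4],[-2.5,-3.5,-0.4],[-2.5,-3.5,-0.4],[-2.5,-3.5,-0.4],[-2.5,-3.5,-0.4]], dr=[[0,0,0],[0,0,0],[0,0,0],[0,0,0],[0,0,0]], claw=[8.5,8.5,8.5,8.5,8.5])

```text
t: 1.85
position: [0.3546, 0.247, 0.2784]
tcp_rot: [[-1.0, 0.0, 0.001], [0.0, 1.0, 0.0], [-0.001, 0.0, -1.0]]
force: [0.1, -0.5, -0.0]
opening: 0.0851
```

>>> drive_tool(delta_pos=[[-2.5,-3.5,-0.4],[-2.5,-3.5,-0.4],[-2.5,-3.5,-0.4],[-2.5,-3.5,-0.4],[-2.5,-3.5,-0.4]], dr=[[0,0,0],[0,0,0],[0,0,0],[0,0,0],[0,0,0]], claw=[8.5,8.5,8.5,8.5,8.5])

```text
t: 2.35
position: [0.4796, 0.0718, 0.2984]
tcp_rot: [[-1.0, 0.001, 0.001], [0.001, 1.0, 0.0], [-0.001, 0.0, -1.0]]
force: [0.4, 1.0, -0.4]
opening: 0.0849
```

>>> drive_tool(delta_pos=[[-2.0,-3.5,-0.2],[-2.0,-3.3,-0.2],[0,0,0]], dr=[[0,0,0],[0,0,0],[0,0,0]], claw=[8.5,8.5,8.5])

```text
t: 2.65
position: [0.5206, 0.0014, 0.3011]
tcp_rot: [[-1.0, 0.006, 0.0], [0.006, 1.0, -0.002], [-0.0, -0.002, -1.0]]
force: [-0.3, 0.3, -0.4]
opening: 0.0849
```

```bash
python3 - <<'E'
from h import *
s=sensors.state(); print(s["t"],s["position"],s["tcp_rot"].round(3).tolist())
p=optics.read_camera("wrist"); cv2.imwrite("pics/w1.png",p["image"])
print(p["fx"],np.round(p["pose"],3).tolist())
for k,z in [("stand",.016),("air_unit",.03)]:
    for d in optics.silhouettes(p,k): print(k,round(d["score"],2),np.round(d["centre"]),rect(p,d["region"],z))
# white outline
hsv=cv2.cvtColor(p["image"],cv2.COLOR_BGR2HSV)
for d in optics.silhouettes(p,"stand")[:1]:
    b=(cv2.inRange(hsv,(95,100,30),(130,255,255))>0)
    n,l,st,_=cv2.connectedComponentsWithStats(cv2.morphologyEx(b.astype(np.uint8),cv2.MORPH_CLOSE,np.ones((9,9))))
    i=1+np.argmax(st[1:,4]); print("blue",rect(p,l==i,.016),rect(p,l==i,.02))
E
```

```text
2.65 [0.52062728 0.0014276  0.30107505] [[-1.0, 0.006, 0.0], [0.006, 1.0, -0.002], [-0.0, -0.002, -1.0]]
324.6358910411676 [[0.006, 0.964, 0.265, 0.454], [1.0, -0.006, -0.002, 0.001], [-0.001, 0.265, -0.964, 0.425], [0.0, 0.0, 0.0, 1.0]]
stand 0.79 [254. 220.] (676.9, -59.0, 223.5, 107.5, 2.5)
stand 0.66 [201. 422.] (580.2, 218.1, 91.9, 20.7, -5.0)
stand 0.46 [152. 462.] (513.9, 261.0, 41.7, 17.7, -0.3)
air_unit 0.92 [103. 220.] (460.4, -47.9, 99.3, 99.3, 1.0)
blue (660.8, -51.5, 190.9, 89.3, 2.4) (658.8, -51.0, 189.1, 88.5, 2.4)
```

View pics/w1.png

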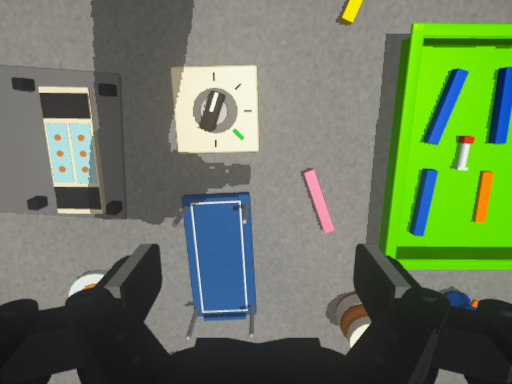

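The wrist view shows the stand centred near (220,255), the air knob near (213,110) with the green mark at (238,134), and the left-hand board at (70,150). Next I'll look at the dock from above.

```bash
python3 - <<'E'
from h import *
im=cv2.imread("pics/w1.png"); p=optics.read_camera("wrist")
hsv=cv2.cvtColor(im,cv2.COLOR_BGR2HSV)
w=(hsv[...,1]<110)&(hsv[...,2]>130)
m=np.zeros(w.shape,bool); m[198:315,185:250]=1
w&=m
ys,xs=np.nonzero(w); P=np.array([px2w(p,(y,x),.016)[:2]*1000 for y,x in zip(ys,xs)],np.float32)
print(len(P),cv2.minAreaRect(P))
# top view
p=optics.read_camera("top"); hsv=cv2.cvtColor(p["image"],cv2.COLOR_BGR2HSV)
b=np.zeros(hsv.shape[:2],bool); b[130:200,268:308]=1
w=b&(cv2.inRange(hsv,(95,120,30),(130,255,255))>0)
w=cv2.morphologyEx(w.astype(np.uint8),cv2.MORPH_CLOSE,np.ones((5,5)))>0
print("top",rect(p,w,.016),rect(p,w,.02))
E
```

```text
1193 ((657.5180053710938, -52.3768424987793), (93.23139953613281, 176.400390625), 89.62185668945312)Traceback (most recent call last):
  File "<stdin>", line 14, in <module>
  File "h.py", line 13, in rect
    c=max(cs,key=cv2.contourArea)[:,0,:]
      ~~~^^^^^^^^^^^^^^^^^^^^^^^^
ValueError: max() iterable argument is empty
```

>>> drive_tool(delta_pos=[[1,-4,0],[1,-4,0],[1,-4,0],[1,-4,0],[1,-4,0]], dr=[[0,0,0],[0,0,0],[0,0,0],[0,0,0],[0,0,0]], claw=[8.5,8.5,8.5,8.5,8.5])

```text
t: 3.45
position: [0.4681, -0.1947, 0.3025]
tcp_rot: [[-1.0, -0.002, 0.001], [-0.002, 1.0, -0.0], [-0.001, -0.0, -1.0]]
force: [0.3, 0.1, 0.5]
opening: 0.0849
```

>>> drive_tool(delta_pos=[[0,-4,0],[0,-4,0],[0,0,0]], dr=[[0,0,0],[0,0,0],[0,0,0]], claw=[8.5,8.5,8.5])

```text
t: 3.75
position: [0.4682, -0.2778, 0.3011]
tcp_rot: [[-1.0, 0.004, -0.001], [0.004, 1.0, -0.002], [0.001, -0.002, -1.0]]
force: [0.2, 1.0, -0.3]
opening: 0.0849
```

```bash
python3 - <<'E'
from h import *
s=sensors.state(); print(s["t"],s["position"],s["tcp_rot"].round(3).tolist())
p=optics.read_camera("wrist"); cv2.imwrite("pics/w2.png",p["image"])
for k,z in [("board_1",.018),("stand",.016)]:
    for d in optics.silhouettes(p,k): print(k,round(d["score"],2),np.round(d["centre"]),rect(p,d["region"],z))
for d in optics.mark_of(p,"board_1"): print(d["score"],px2w(p,d["centre"],.006))
E
```

```text
3.75 [ 0.46815767 -0.27779174  0.30105057] [[-1.0, 0.004, -0.001], [0.004, 1.0, -0.002], [0.001, -0.002, -1.0]]
board_1 0.78 [186. 295.] (510.6, -233.4, 161.0, 62.5, -0.6)
board_1 0.56 [178. 135.] (494.6, -434.8, 160.5, 63.3, -3.7)
board_1 0.54 [253. 427.] (597.7, -42.1, 135.0, 81.9, 47.6)
stand 0.97 [251. 428.] (599.6, -40.5, 136.9, 84.8, 47.0)
0.79 [ 0.49351701 -0.43696158  0.006     ]
0.64 [ 0.51261068 -0.23707637  0.006     ]
```

View pics/w2.png

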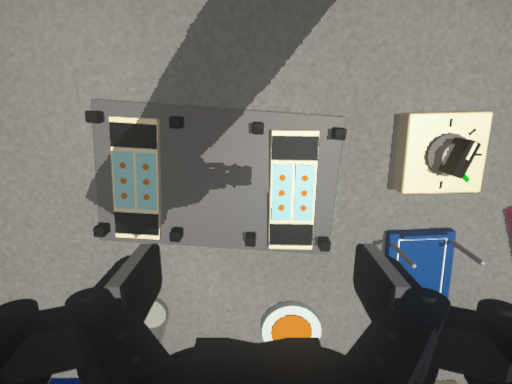

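Board A (right, pixel (295,186)) is at (511,−234) mm with yaw about −0.6°. Board B (135,178) is at (495,−435) mm with yaw −3.7°. I'll grasp A.

>>> drive_tool(delta_pos=[[-2.1,2.2,0],[-2.1,2.2,0],[0,0,4],[0,0,4],[0,0,4]], dr=[[0,0,0],[0,0,0],[0,0,0],[0,0,0],[0,0,0]], claw=[8.5,8.5,8.5,8.5,8.5])

```text
t: 4.45
position: [0.5115, -0.2284, 0.1818]
tcp_rot: [[-1.0, -0.003, 0.002], [-0.003, 1.0, -0.001], [-0.002, -0.001, -1.0]]
force: [0.4, -0.4, 0.0]
opening: 0.085
```

>>> drive_tool(delta_pos=[[0,0,4],[0,0,4],[0,0,3],[0,0,0]], dr=[[0,0,0],[0,0,0],[0,0,0],[0,0,0]], claw=[8.5,8.5,8.5,8.5])

```text
t: 4.85
position: [0.5069, -0.2264, 0.0667]
tcp_rot: [[-1.0, -0.002, -0.009], [-0.002, 1.0, 0.006], [0.009, 0.006, -1.0]]
force: [0.1, -0.1, -0.7]
opening: 0.0852
```

>>> drive_tool(delta_pos=[[0,0,0],[0,0,0]], dr=[[0,0,0],[0,0,0]], claw=[8.5,8.5])

```text
t: 5.05
position: [0.5124, -0.2309, 0.075]
tcp_rot: [[-1.0, -0.001, 0.004], [-0.001, 1.0, -0.003], [-0.004, -0.003, -1.0]]
force: [-0.1, -0.1, 1.0]
opening: 0.085
```

```bash
python3 - <<'E'
from h import *
s=sensors.state(); print(s["t"],s["position"],s["tcp_rot"].round(3).tolist(),s["joint_velocities"].round(3))
p=optics.read_camera("wrist"); cv2.imwrite("pics/w3.png",p["image"])
for k,z in [("board_1",.018)]:
    for d in optics.silhouettes(p,k): print(k,round(d["score"],2),np.round(d["centre"]),rect(p,d["region"],z))
E
```

```text
5.05 [ 0.5124499  -0.23088878  0.0750451 ] [[-1.0, -0.001, 0.004], [-0.001, 1.0, -0.003], [-0.004, -0.003, -1.0]] [-0.006 -0.003  0.016 -0.004  0.001  0.   ]
board_1 0.57 [197. 255.] (511.1, -233.2, 159.9, 59.7, -1.0)
```

>>> drive_tool(delta_pos=[[0.1,-0.2,2],[0,0,1.7],[0,0,0.9],[0,0,0.7],[0,0,0]], dr=[[0,0,0.9],[0,0,0],[0,0,0],[0,0,0],[0,0,0]], claw=[8.5,8.5,8.5,8.5,8.5])

```text
t: 5.65
position: [0.5094, -0.2325, 0.0188]
tcp_rot: [[-1.0, 0.016, -0.001], [0.016, 1.0, 0.0], [0.001, 0.0, -1.0]]
force: [-0.2, 0.6, -0.7]
opening: 0.0849
```

>>> drive_tool(delta_pos=[[0,0,0],[0,0,0],[0,0,0],[0,0,0],[0,0,0]], dr=[[0,0,0],[0,0,0],[0,0,0],[0,0,0],[0,0,0]], claw=[8.5,5,5,5,5])

```text
t: 6.15
position: [0.5106, -0.2332, 0.0204]
tcp_rot: [[-1.0, 0.016, 0.002], [0.016, 1.0, -0.001], [-0.002, -0.001, -1.0]]
force: [0.5, 0.0, 4.6]
opening: 0.0586
```

>>> drive_tool(delta_pos=[[0,0,0],[0,0,0]], dr=[[0,0,0],[0,0,0]], claw=[5,5])

```text
t: 6.35
position: [0.5106, -0.2332, 0.0204]
tcp_rot: [[-1.0, 0.016, 0.002], [0.016, 1.0, -0.001], [-0.002, -0.001, -1.0]]
force: [0.5, -0.5, 5.8]
opening: 0.0585
```

Board gripped (opening 58.5 mm). I'll lift it, and measure the stand in the top view while the arm is clear of it.

>>> drive_tool(delta_pos=[[0,0,-1],[0,0,-3],[0,0,-4],[0,0,-4],[0,0,-2]], dr=[[0,0,0],[0,0,0],[0,0,0],[0,0,0],[0,0,0]], claw=[5,5,5,5,5])

```text
t: 6.85
position: [0.5105, -0.2331, 0.1627]
tcp_rot: [[-1.0, 0.016, 0.003], [0.016, 1.0, -0.002], [-0.003, -0.002, -1.0]]
force: [-0.3, -0.7, -1.8]
opening: 0.0582
```

```bash
python3 - <<'E'
from h import *
p=optics.read_camera("top"); im=p["image"]
# unwarp stand top plane z=.016 to metric 0.5 mm/px, x up, y left
cs=np.array([[.77,.05],[.77,-.15],[.55,-.15],[.55,.05]])
src=np.array([w2px(p,(x,y,.016))[::-1] for x,y in cs],np.float32)
H=cv2.getPerspectiveTransform(src,np.array([[0,0],[600,0],[600,660],[0,660]],np.float32))
o=cv2.warpPerspective(im,H,(600,660)); 
hsv=cv2.cvtColor(o,cv2.COLOR_BGR2HSV)
b=cv2.inRange(hsv,(95,130,30),(130,255,255))
ys,xs=np.nonzero(b); r=cv2.minAreaRect(np.stack([.77-ys/3000,.05-xs/3000],1).astype(np.float32)*1000); print("blue",r)
w=((hsv[...,1]<130)&(hsv[...,2]>120)).astype(np.uint8); w[:, :120]=0
q=cv2.imread("pics/w1.png"); pw=None
cv2.imwrite("pics/st.png",cv2.resize(o,(500,550)))
E
```

```text
blue ((660.8822631835938, -49.914405822753906), (184.97096252441406, 89.31925201416016), 2.658252477645874)
```

View pics/st.png

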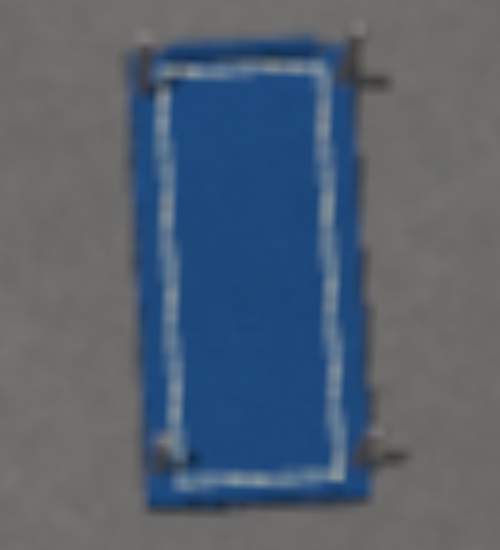

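The outline corners at (163,72), (327,68), (180,488) and (341,480) give a stand centre of about (659.3,−50.9) mm and yaw of about 2.4°.

>>> drive_tool(delta_pos=[[-2.4,3.1,0],[-2.4,3.1,0],[-2.4,3.1,0],[-2.4,3.1,0],[-2.4,3.1,0]], dr=[[0,0,0],[0,0,0],[0,0,0],[0,0,0],[0,0,0]], claw=[5,5,5,5,5])

```text
t: 7.4
position: [0.6317, -0.078, 0.1567]
tcp_rot: [[-1.0, 0.016, -0.004], [0.016, 1.0, 0.001], [0.004, 0.001, -1.0]]
force: [0.6, -1.2, -2.4]
opening: 0.0584
```

>>> drive_tool(delta_pos=[[-2.6,3.0,0],[0,0,0],[0,0,0],[0,0,0],[0,0,0]], dr=[[0,0,0],[0,0,-3.3],[0,0,0],[0,0,0],[0,0,0]], claw=[5,5,5,5,5])

```text
t: 7.9
position: [0.6578, -0.0508, 0.1583]
tcp_rot: [[-0.999, -0.039, -0.001], [-0.039, 0.999, 0.0], [0.001, 0.0, -1.0]]
force: [0.1, -0.7, -2.1]
opening: 0.0583
```

```bash
python3 - <<'E'
from h import *
s=sensors.state(); print(s["t"],s["position"].round(4),s["tcp_rot"].round(3).tolist(),s["opening"])
p=optics.read_camera("wrist"); cv2.imwrite("pics/w4.png",p["image"])
E
```

```text
7.9 [ 0.6578 -0.0508  0.1583] [[-0.999, -0.039, -0.001], [-0.039, 0.999, 0.0], [0.001, 0.0, -1.0]] 0.0583448478089986
```

View pics/w4.png

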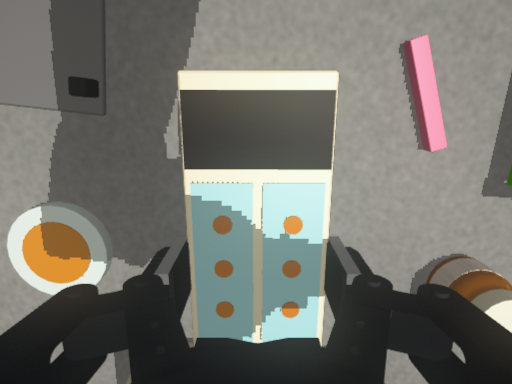

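The board is in the grip: near edge at row 71, columns 179–338. From that I'll work out the in-hand offset.

```bash
python3 - <<'E'
from h import *
s=sensors.state()
p=optics.read_camera("wrist")
d=optics.silhouettes(p,"board_1")
z=s["position"][2]-.0144+.012
R=s["tcp_rot"]
for rc in [(71,179),(71,338),(170,185),(170,332)]:
    print(rc,np.round(1000*R.T@(px2w(p,rc,z)-s["position"]),1))
print(s["position"])
E
```

```text
(71, 179) [ 78.5 -29.4   2.5]
(71, 338) [78.5 28.7  2.5]
(170, 185) [ 41.7 -29.4   2.4]
(170, 332) [41.7 28.8  2.4]
[ 0.65789452 -0.05083861  0.15869343]
```

>>> drive_tool(delta_pos=[[-0.2,0,3],[0,0,3],[0,0,3],[0,0,1.5],[0,0,1]], dr=[[0,0,0],[0,0,0],[0,0,0],[0,0,0],[0,0,0]], claw=[5,5,5,5,5])

```text
t: 8.55
position: [0.6594, -0.0501, 0.0423]
tcp_rot: [[-0.999, -0.041, -0.003], [-0.041, 0.999, 0.001], [0.003, 0.001, -1.0]]
force: [0.1, 0.3, -2.2]
opening: 0.0585
```

>>> drive_tool(delta_pos=[[0,0,0.5],[0,0,0.4],[0,0,0],[0,0,0],[0,0,0]], dr=[[0,0,0],[0,0,0],[0,0,0],[0,0,0],[0,0,0]], claw=[5,5,5,5,5])

```text
t: 9.05
position: [0.6614, -0.05, 0.0363]
tcp_rot: [[-0.999, -0.041, 0.002], [-0.041, 0.999, -0.0], [-0.002, -0.0, -1.0]]
force: [0.3, -0.1, -2.0]
opening: 0.0583
```

>>> drive_tool(delta_pos=[[0.15,-0.1,0.2],[0,0,0.2],[0,0,0.1],[0,0,0],[0,0,0]], dr=[[0,0,0],[0,0,0],[0,0,0],[0,0,0],[0,0,0]], claw=[5,5,5,5,5])

```text
t: 9.55
position: [0.6591, -0.0511, 0.0305]
tcp_rot: [[-0.999, -0.041, 0.0], [-0.041, 0.999, -0.0], [-0.0, -0.0, -1.0]]
force: [-2.1, 0.3, 1.6]
opening: 0.0583
```

Board A is down and in contact. Release, rise and go to look at the sticks.

>>> drive_tool(delta_pos=[[0,0,0],[0,0,0],[0,0,0],[0,0,-1],[0,0,-4]], dr=[[0,0,0],[0,0,0],[0,0,0],[0,0,0],[0,0,0]], claw=[7.2,7.2,7.2,7.2,7.2])

```text
t: 10.05
position: [0.6549, -0.0502, 0.0747]
tcp_rot: [[-0.999, -0.041, -0.012], [-0.041, 0.999, 0.002], [0.011, 0.003, -1.0]]
force: [1.1, 0.1, -0.4]
opening: 0.072
```

>>> drive_tool(delta_pos=[[0,0,-4],[0,0,-4],[0,0,-4],[0,0,-4],[2.5,3.5,0]], dr=[[0,0,0],[0,0,0],[0,0,0],[0,0,0],[0,0,0]], claw=[7.2,7.2,7.2,7.2,7.2])

```text
t: 10.55
position: [0.6394, -0.021, 0.2487]
tcp_rot: [[-0.999, -0.036, 0.018], [-0.036, 0.999, -0.004], [-0.018, -0.005, -1.0]]
force: [-0.0, 1.3, 0.3]
opening: 0.0719
```

>>> drive_tool(delta_pos=[[2.5,3.5,0],[2.5,3.5,0],[2.5,3.5,0],[2.5,3.5,0],[2.5,3.5,0]], dr=[[0,0,0],[0,0,0],[0,0,0],[0,0,0],[0,0,0]], claw=[4,4,4,4,4])

```text
t: 11.05
position: [0.4995, 0.1538, 0.2411]
tcp_rot: [[-0.999, -0.041, 0.002], [-0.041, 0.999, 0.001], [-0.002, 0.0, -1.0]]
force: [-0.2, 0.1, 1.0]
opening: 0.0399
```

>>> drive_tool(delta_pos=[[2.5,3.5,0],[2.3,3.5,0],[0,0,0],[0,0,0],[0,0,0]], dr=[[0,0,0],[0,0,0],[0,0,7.3],[0,0,0],[0,0,0]], claw=[4,4,4,4,4])

```text
t: 11.55
position: [0.45, 0.2205, 0.2407]
tcp_rot: [[-0.997, 0.083, 0.001], [0.083, 0.997, 0.0], [-0.001, 0.0, -1.0]]
force: [0.3, -0.5, 0.1]
opening: 0.0398
```

```bash
python3 - <<'E'
from h import *
s=sensors.state(); print(s["t"],s["position"].round(4),s["tcp_rot"].round(3).tolist(),s["opening"])
p=optics.read_camera("wrist"); cv2.imwrite("pics/w5.png",p["image"])
for k,z in [("stick_1",.019)]:
    for d in optics.silhouettes(p,k):
        c=p["image"][d["region"]].mean(0); print(k,round(d["score"],2),np.round(d["centre"]),rect(p,d["region"],z),c.round())
p=optics.read_camera("top")
for d in optics.silhouettes(p,"board_1"): print(round(d["score"],2),np.round(d["centre"]),rect(p,d["region"],.018),rect(p,d["region"],.028))
E
```

```text
11.55 [0.45   0.2205 0.2407] [[-0.997, 0.083, 0.001], [0.083, 0.997, 0.0], [-0.001, 0.0, -1.0]] 0.0398174109869339
stick_1 0.95 [166. 332.] (457.1, 299.7, 90.7, 16.0, 1.9) [178. 101.  40.]
stick_1 0.93 [261. 145.] (553.6, 79.8, 49.2, 19.2, 20.2) [123. 103. 195.]
stick_1 0.91 [326. 488.] (669.9, 491.9, 84.0, 12.4, 51.6) [  3. 157. 189.]
stick_1 0.9 [ 47. 149.] (322.0, 124.8, 89.1, 19.7, -22.5) [ 15. 171. 198.]
stick_1 0.74 [270. 266.] (577.6, 220.3, 95.0, 14.8, -5.8) [158.  94.  26.]
stick_1 0.74 [186. 507.] (502.7, 491.9, 89.4, 10.6, 7.0) [ 68.  60. 107.]
stick_1 0.71 [176. 266.] (458.1, 230.4, 89.9, 15.3, -16.3) [182. 101.  35.]
0.92 [216. 419.] (495.1, -433.7, 159.3, 63.2, -3.8) (494.1, -429.7, 158.0, 62.7, -3.8)
0.59 [164. 285.] (662.2, -49.9, 163.8, 65.7, 1.2) (659.8, -49.2, 162.3, 65.2, 1.2)
```

View pics/w5.png

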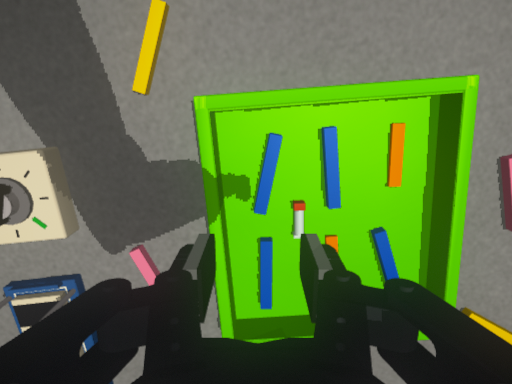

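The stick at pixel (266,270) is blue (BGR 158,94,26), 14×90 mm and inside the tub, so it's a true stick. The other candidates are the pink one at (145,265), the yellow one at (149,47) and the orange thin ones at (396,155) and (332,240). I'll grasp the blue one.

>>> drive_tool(delta_pos=[[-3.2,0.25,0],[-3.2,0.25,0],[-3.2,0.25,0],[-3.2,0.25,0],[0,0,0]], dr=[[0,0,0],[0,0,0],[0,0,0],[0,0,0],[0,0,0.7]], claw=[4,4,4,4,4])

```text
t: 12.25
position: [0.5814, 0.218, 0.2367]
tcp_rot: [[-0.995, 0.101, -0.002], [0.101, 0.995, -0.001], [0.002, -0.001, -1.0]]
force: [-1.1, -0.4, -0.5]
opening: 0.0399
```

>>> drive_tool(delta_pos=[[0,0,4],[0,0,4],[0,0,4],[0,0,3],[0,0,2]], dr=[[0,0,0],[0,0,0],[0,0,0],[0,0,0],[0,0,0]], claw=[4,4,4,4,4])

```text
t: 12.75
position: [0.5757, 0.2185, 0.0665]
tcp_rot: [[-0.995, 0.099, -0.005], [0.099, 0.995, -0.001], [0.005, -0.002, -1.0]]
force: [0.2, -0.2, -0.1]
opening: 0.0397
```

>>> drive_tool(delta_pos=[[0,0,1],[0,0,0],[0,0,0],[0,0,0]], dr=[[0,0,0],[0,0,0],[0,0,0],[0,0,0]], claw=[4,4,4,4])

```text
t: 13.15
position: [0.5795, 0.2199, 0.0623]
tcp_rot: [[-0.995, 0.098, 0.004], [0.098, 0.995, 0.001], [-0.004, 0.001, -1.0]]
force: [-0.1, 0.1, -0.3]
opening: 0.0401
```

```bash
python3 - <<'E'
from h import *
s=sensors.state(); print(s["t"],s["position"].round(4),s["tcp_rot"].round(3).tolist(),s["opening"])
p=optics.read_camera("wrist"); cv2.imwrite("pics/w6.png",p["image"])
for k,z in [("stick_1",.019)]:
    for d in optics.silhouettes(p,k)[:3]:
        c=p["image"][d["region"]].mean(0); print(k,round(d["score"],2),np.round(d["centre"]),rect(p,d["region"],z),c.round())
E
```

```text
13.15 [0.5795 0.2199 0.0623] [[-0.995, 0.098, 0.004], [0.098, 0.995, 0.001], [-0.004, 0.001, -1.0]] 0.04010553661110712
stick_1 0.83 [220. 258.] (579.0, 219.6, 90.9, 14.2, -4.5) [144.  75.  21.]
stick_1 0.78 [167. 504.] (574.6, 349.3, 84.5, 14.4, 6.2) [84. 44.  9.]
stick_1 0.73 [ 95. 327.] (514.2, 261.1, 42.0, 14.5, -2.9) [135. 160. 179.]
```

>>> drive_tool(delta_pos=[[0,0,2],[0,0,1],[0,0,0.5],[0,0,0],[0,0,0]], dr=[[0,0,-0.7],[0,0,0],[0,0,0],[0,0,0],[0,0,0]], claw=[4,4,4,4,4])

```text
t: 13.75
position: [0.5783, 0.2196, 0.0254]
tcp_rot: [[-0.996, 0.086, 0.0], [0.086, 0.996, 0.0], [-0.0, 0.0, -1.0]]
force: [0.2, -0.2, 0.0]
opening: 0.0397
```

>>> drive_tool(delta_pos=[[0,0,0],[0,0,0],[0,0,0],[0,0,0],[0,0,0]], dr=[[0,0,0],[0,0,0],[0,0,0],[0,0,0],[0,0,0]], claw=[0.5,0.5,0.5,0.5,0.5])

```text
t: 14.25
position: [0.5789, 0.2198, 0.0261]
tcp_rot: [[-0.996, 0.086, 0.002], [0.086, 0.996, 0.001], [-0.002, 0.001, -1.0]]
force: [-0.0, -0.4, 4.1]
opening: 0.0122
```

Stick gripped. I'll lift it, turn to across the stand, and carry it to the far slot.

>>> drive_tool(delta_pos=[[0,0,-2],[0,0,-4],[0,0,-4],[0,0,-4],[0,0,0]], dr=[[0,0,0],[0,0,0],[0,0,0],[0,0,0],[0,0,8.2]], claw=[0.5,0.5,0.5,0.5,0.5])

```text
t: 14.75
position: [0.5815, 0.2205, 0.1727]
tcp_rot: [[-0.973, 0.23, 0.012], [0.23, 0.973, 0.003], [-0.011, 0.006, -1.0]]
force: [0.5, -0.2, -0.1]
opening: 0.0125
```

>>> drive_tool(delta_pos=[[0,0,0],[0,0,0],[0,0,0],[0,0,0],[0,0,0]], dr=[[0,0,8.2],[0,0,8.2],[0,0,8.2],[0,0,8.2],[0,0,8.2]], claw=[0.5,0.5,0.5,0.5,0.5])

```text
t: 15.25
position: [0.5775, 0.2194, 0.164]
tcp_rot: [[-0.581, 0.814, -0.002], [0.814, 0.581, -0.0], [0.001, -0.002, -1.0]]
force: [-0.0, -0.4, 0.1]
opening: 0.012
```

>>> drive_tool(delta_pos=[[0,0,0],[0,0,0],[0,0,0],[0,0,0],[0,0,0]], dr=[[0,0,8.2],[0,0,8.2],[0,0,8.2],[0,0,8.2],[0,0,0]], claw=[0.5,0.5,0.5,0.5,0.5])

```text
t: 15.75
position: [0.5776, 0.2194, 0.1641]
tcp_rot: [[-0.054, 0.999, -0.002], [0.999, 0.054, -0.0], [-0.0, -0.002, -1.0]]
force: [0.5, 0.2, 1.0]
opening: 0.0121
```

>>> drive_tool(delta_pos=[[-3.8,1.7,0],[-3.8,1.7,0],[-3.8,1.7,0],[-3.8,1.7,0],[-3.8,1.7,0]], dr=[[0,0,0],[0,0,0],[0,0,0],[0,0,0],[0,0,0]], claw=[0.5,0.5,0.5,0.5,0.5])

```text
t: 16.25
position: [0.6734, 0.033, 0.1644]
tcp_rot: [[-0.057, 0.998, -0.001], [0.998, 0.057, 0.0], [0.0, -0.001, -1.0]]
force: [0.9, 0.2, 1.0]
opening: 0.013
```

>>> drive_tool(delta_pos=[[-3.8,1.7,0],[-3.8,1.7,0],[0,0,0],[0,0,0],[0,0,0]], dr=[[0,0,0],[0,0,0],[0,0,0],[0,0,0],[0,0,0]], claw=[0.5,0.5,0.5,0.5,0.5])

```text
t: 16.75
position: [0.7107, -0.0388, 0.1647]
tcp_rot: [[-0.056, 0.998, -0.001], [0.998, 0.056, 0.001], [0.001, -0.001, -1.0]]
force: [-1.2, 0.6, -0.2]
opening: 0.012
```

```bash
python3 - <<'E'
from h import *
s=sensors.state(); print(s["t"],s["position"].round(4),s["tcp_rot"].round(3).tolist(),s["opening"],s["joints"].round(2))
p=optics.read_camera("wrist"); cv2.imwrite("pics/w7.png",p["image"])
for k,z in [("stick_1",s["position"][2]-.007),("stand",.016),("board_1",.028)]:
    for d in optics.silhouettes(p,k)[:3]:
        print(k,round(d["score"],2),np.round(d["centre"]),rect(p,d["region"],z))
E
```

```text
16.75 [ 0.7107 -0.0388  0.1647] [[-0.056, 0.998, -0.001], [0.998, 0.056, 0.001], [0.001, -0.001, -1.0]] 0.0120341230052457 [-0.15  0.56  0.55  1.57  0.    1.37]
stick_1 0.79 [242. 255.] (711.1, -37.6, 88.4, 14.3, -86.8)
stand 0.65 [161. 170.] (647.1, -67.5, 210.9, 123.4, 3.2)
board_1 0.85 [196. 179.] (639.4, -51.6, 117.4, 61.2, 2.3)
```

View pics/w7.png

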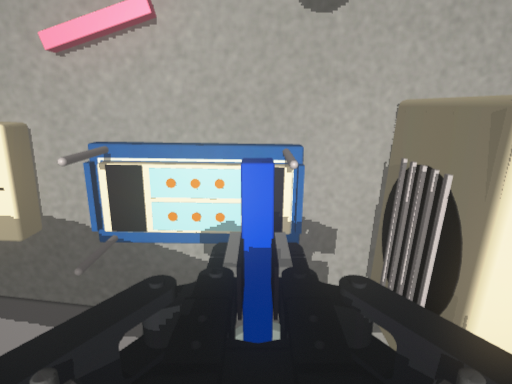

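The held stick (255,242) sits over board A, which is on the stand between the pins with both bands visible. I'll compute centres from the plate and board edges.

```bash
python3 - <<'E'
from h import *
p=optics.read_camera("wrist")
f=lambda r,c,z: px2w(p,(r,c),z)[:2].round(4)*1000
print("lip outer L/R",f(195,88,.025),f(195,303,.025))
print("board L/R",f(198,105,.028),f(198,293,.028))
print("board top/bottom y",f(164,200,.028),f(234,200,.028), "plate y",f(143,195,.016),f(243,195,.016))
b=cv2.cvtColor(p["image"],cv2.COLOR_BGR2HSV)[197]
print([(c,*b[c]) for c in list(range(84,112))+list(range(284,308))])
E
```

```text
lip outer L/R [569.1 -53.2] [750.4 -43.1]
board L/R [584.6 -54.2] [741.8 -45.4]
board top/bottom y [663.8 -20.9] [664.4 -82.1] plate y [657.4  -5.6] [657.9 -96.2]
[(84, np.uint8(25), np.uint8(18), np.uint8(156)), (85, np.uint8(21), np.uint8(16), np.uint8(157)), (86, np.uint8(40), np.uint8(5), np.uint8(153)), (87, np.uint8(107), np.uint8(60), np.uint8(158)), (88, np.uint8(107), np.uint8(156), np.uint8(167)), (89, np.uint8(107), np.uint8(154), np.uint8(167)), (90, np.uint8(107), np.uint8(154), np.uint8(167)), (91, np.uint8(107), np.uint8(153), np.uint8(168)), (92, np.uint8(107), np.uint8(152), np.uint8(159)), (93, np.uint8(108), np.uint8(129), np.uint8(119)), (94, np.uint8(108), np.uint8(82), np.uint8(78)), (95, np.uint8(109), np.uint8(79), np.uint8(77)), (96, np.uint8(108), np.uint8(82), np.uint8(78)), (97, np.uint8(108), np.uint8(78), np.uint8(78)), (98, np.uint8(108), np.uint8(121), np.uint8(110)), (99, np.uint8(107), np.uint8(151), np.uint8(164)), (100, np.uint8(111), np.uint8(38), np.uint8(175)), (101, np.uint8(24), np.uint8(39), np.uint8(241)), (102, np.uint8(25), np.uint8(30), n
[... 982 characters left out ...]
07), np.uint8(150), np.uint8(163)), (295, np.uint8(109), np.uint8(111), np.uint8(101)), (296, np.uint8(108), np.uint8(135), np.uint8(127)), (297, np.uint8(108), np.uint8(154), np.uint8(172)), (298, np.uint8(108), np.uint8(154), np.uint8(172)), (299, np.uint8(107), np.uint8(153), np.uint8(172)), (300, np.uint8(107), np.uint8(154), np.uint8(171)), (301, np.uint8(107), np.uint8(144), np.uint8(170)), (302, np.uint8(108), np.uint8(77), np.uint8(162)), (303, np.uint8(20), np.uint8(14), np.uint8(160)), (304, np.uint8(23), np.uint8(13), np.uint8(161)), (305, np.uint8(20), np.uint8(14), np.uint8(163)), (306, np.uint8(23), np.uint8(13), np.uint8(162)), (307, np.uint8(20), np.uint8(14), np.uint8(162))]
```

>>> drive_tool(delta_pos=[[-1.15,0.6,0],[0,0,3],[0,0,3],[0,0,2.5],[0,0,1]], dr=[[0,0,0.9],[0,0,0],[0,0,0],[0,0,0],[0,0,0]], claw=[0.5,0.5,0.5,0.5,0.5])

```text
t: 17.5
position: [0.7154, -0.0498, 0.0662]
tcp_rot: [[-0.039, 0.999, -0.006], [0.999, 0.039, 0.001], [0.001, -0.006, -1.0]]
force: [-0.8, -0.3, -2.1]
opening: 0.0124
```

>>> drive_tool(delta_pos=[[0,0,0.7],[0,0,0],[0,0,0],[0,0,0]], dr=[[0,0,0],[0,0,0],[0,0,0],[0,0,0]], claw=[0.5,0.5,0.5,0.5])

```text
t: 17.9
position: [0.7191, -0.051, 0.0653]
tcp_rot: [[-0.038, 0.999, 0.004], [0.999, 0.038, -0.001], [-0.001, 0.004, -1.0]]
force: [0.7, -0.2, -0.8]
opening: 0.0119
```

>>> drive_tool(delta_pos=[[0.1,-0.2,0.6],[0,0,0.5],[0,0,0.4],[0,0,0],[0,0,0]], dr=[[0,0,0],[0,0,0],[0,0,0],[0,0,0],[0,0,0]], claw=[0.5,0.5,0.5,0.5,0.5])

```text
t: 18.4
position: [0.7157, -0.0499, 0.0492]
tcp_rot: [[-0.038, 0.999, 0.001], [0.999, 0.038, -0.0], [-0.0, 0.001, -1.0]]
force: [-2.2, 0.9, 4.8]
opening: 0.0121
```

>>> drive_tool(delta_pos=[[0,0,-0.2],[0,0.15,0],[0,0,0.2],[0,0,0],[0,0,0]], dr=[[0,0,0],[0,0,0],[0,0,0],[0,0,0],[0,0,0]], claw=[0.5,0.5,0.5,0.5,0.5])

```text
t: 18.9
position: [0.7175, -0.0499, 0.0491]
tcp_rot: [[-0.038, 0.999, 0.001], [0.999, 0.038, -0.0], [-0.0, 0.001, -1.0]]
force: [-2.3, 0.5, 5.2]
opening: 0.012
```

>>> drive_tool(delta_pos=[[0,0,0],[0,0,0],[0,0,-1],[0,0,-4],[0,0,-4]], dr=[[0,0,0],[0,0,0],[0,0,0],[0,0,0],[0,0,0]], claw=[3,3,3,3,3])

```text
t: 19.4
position: [0.7158, -0.0496, 0.1369]
tcp_rot: [[-0.038, 0.999, -0.005], [0.999, 0.038, 0.001], [0.001, -0.004, -1.0]]
force: [1.4, -0.8, 0.9]
opening: 0.0298
```

>>> drive_tool(delta_pos=[[0,0,-4],[3.2,-2.8,0],[3.2,-2.8,0],[3.2,-2.8,0],[3.2,-2.8,0]], dr=[[0,0,0],[0,0,0],[0,0,0],[0,0,0],[0,0,0]], claw=[3,4,4,4,4])

```text
t: 19.9
position: [0.5995, 0.0747, 0.1786]
tcp_rot: [[-0.037, 0.999, 0.001], [0.999, 0.037, 0.0], [0.0, 0.001, -1.0]]
force: [-0.1, 0.3, 1.3]
opening: 0.0401
```

>>> drive_tool(delta_pos=[[3.2,-2.8,0],[3.2,-2.8,0],[3.2,-2.8,0],[3.2,-2.7,0],[3.3,-2.6,0]], dr=[[0,0,0],[0,0,0],[0,0,0],[0,0,0],[0,0,0]], claw=[4,4,4,4,4])

```text
t: 20.4
position: [0.4562, 0.2305, 0.1787]
tcp_rot: [[-0.038, 0.999, 0.001], [0.999, 0.038, 0.0], [0.0, 0.001, -1.0]]
force: [0.5, 0.4, -0.3]
opening: 0.0402
```

>>> drive_tool(delta_pos=[[0,0,0],[0,0,0],[0,0,0],[0,0,0],[0,0,0]], dr=[[0,0,-8],[0,0,-8],[0,0,-8],[0,0,-8],[0,0,-8]], claw=[4,4,4,4,4])

```text
t: 20.9
position: [0.4575, 0.2296, 0.1787]
tcp_rot: [[-0.676, 0.737, 0.001], [0.737, 0.676, 0.0], [-0.0, 0.001, -1.0]]
force: [-0.7, -0.0, -0.1]
opening: 0.0403
```

>>> drive_tool(delta_pos=[[0,0,0],[0,0,0],[0,0,0],[0,0,0],[0,0,4]], dr=[[0,0,-8],[0,0,-8],[0,0,-8],[0,0,-8],[0,0,0]], claw=[4,4,4,4,4])

```text
t: 21.4
position: [0.4622, 0.2312, 0.1446]
tcp_rot: [[-0.963, 0.27, 0.013], [0.271, 0.963, 0.005], [-0.012, 0.008, -1.0]]
force: [0.3, -0.0, -0.8]
opening: 0.0404
```

>>> drive_tool(delta_pos=[[0,0,3],[0,0,0],[0,0,0]], dr=[[0,0,0],[0,0,0],[0,0,0]], claw=[4,4,4])

```text
t: 21.7
position: [0.4571, 0.2294, 0.1083]
tcp_rot: [[-0.962, 0.273, -0.001], [0.273, 0.962, -0.0], [0.001, -0.001, -1.0]]
force: [-0.2, -0.1, 0.6]
opening: 0.0397
```

```bash
python3 - <<'E'
from h import *
s=sensors.state(); print(s["t"],s["position"].round(4),s["tcp_rot"].round(3).tolist(),s["opening"])
p=optics.read_camera("wrist"); cv2.imwrite("pics/w8.png",p["image"])
for k,z in [("stick_1",.019)]:
    for d in optics.silhouettes(p,k)[:4]:
        c=p["image"][d["region"]].mean(0); print(k,round(d["score"],2),np.round(d["centre"]),rect(p,d["region"],z),c.round())
p=optics.read_camera("top"); cv2.imwrite("pics/t8.png",p["image"])
for k,z in [("board_1",.028),("stick_1",.042)]:
  for d in optics.silhouettes(p,k):
    r=rect(p,d["region"],z)
    if r[1]<150: print("top",k,round(d["score"],2),np.round(d["centre"]),r,p["image"][d["region"]].mean(0).round())
E
```

```text
21.7 [0.4571 0.2294 0.1083] [[-0.962, 0.273, -0.001], [0.273, 0.962, -0.0], [0.001, -0.001, -1.0]] 0.03973577998749088
stick_1 0.96 [202. 260.] (457.2, 230.6, 89.7, 13.9, -15.2) [150.  80.  24.]
stick_1 0.88 [372. 128.] (566.7, 89.4, 26.7, 14.4, -60.8) [ 93.  77. 151.]
stick_1 0.84 [58. 35.] (331.3, 124.5, 69.6, 20.8, -23.3) [  5. 144. 176.]
stick_1 0.82 [174. 357.] (456.8, 299.5, 91.4, 17.1, 1.7) [164.  90.  31.]
top board_1 0.78 [168. 286.] (645.1, -51.0, 133.3, 60.7, 2.2) [140. 145. 132.]
top board_1 0.64 [218. 418.] (494.4, -427.4, 159.3, 66.2, -5.5) [118. 124. 114.]
top board_1 0.55 [144. 347.] (721.7, -226.7, 87.1, 80.3, 19.3) [115. 155. 180.]
top stick_1 0.62 [277. 234.] (321.9, 119.4, 86.7, 13.8, -22.9) [ 10. 177. 189.]
top stick_1 0.5 [196. 246.] (571.8, 81.3, 84.5, 14.7, 21.5) [145. 121. 202.]
top stick_1 0.48 [142. 285.] (716.5, -49.8, 87.8, 17.0, -88.3) [143.  54.  10.]
```

The first stick is placed at (716.5,−49.8). Below the tool is blue stick B at (457,231), pixel (260,202), BGR (150,80,24). Grasp it.

>>> drive_tool(delta_pos=[[0,0.1,3],[0,0,3],[0,0,1.4],[0,0,0.7],[0,0,0]], dr=[[0,0,-0.6],[0,0,0],[0,0,0],[0,0,0],[0,0,0]], claw=[4,4,4,4,4])

```text
t: 22.45
position: [0.4575, 0.2304, 0.0268]
tcp_rot: [[-0.965, 0.263, -0.001], [0.263, 0.965, -0.0], [0.001, -0.001, -1.0]]
force: [-0.4, -0.3, -0.2]
opening: 0.0398
```

>>> drive_tool(delta_pos=[[0,0,0],[0,0,0],[0,0,0],[0,0,0],[0,0,0]], dr=[[0,0,0],[0,0,0],[0,0,0],[0,0,0],[0,0,0]], claw=[4,0.5,0.5,0.5,0.5])

```text
t: 22.95
position: [0.4591, 0.2309, 0.0287]
tcp_rot: [[-0.965, 0.263, 0.003], [0.263, 0.965, 0.001], [-0.003, 0.002, -1.0]]
force: [0.4, -0.0, 6.1]
opening: 0.012
```

>>> drive_tool(delta_pos=[[0,0,-2],[0,0,-4],[0,0,-4],[0,0,-4],[0,0,0]], dr=[[0,0,0],[0,0,0],[0,0,0],[0,0,0],[0,0,8]], claw=[0.5,0.5,0.5,0.5,0.5])

```text
t: 23.45
position: [0.4613, 0.2317, 0.1741]
tcp_rot: [[-0.918, 0.397, 0.011], [0.398, 0.918, 0.004], [-0.009, 0.008, -1.0]]
force: [0.3, -0.1, -0.6]
opening: 0.0121
```

>>> drive_tool(delta_pos=[[0,0,0],[0,0,0],[0,0,0],[0,0,0],[0,0,0]], dr=[[0,0,8],[0,0,8],[0,0,8],[0,0,8],[0,0,8]], claw=[0.5,0.5,0.5,0.5,0.5])

```text
t: 23.95
position: [0.4574, 0.2303, 0.1665]
tcp_rot: [[-0.445, 0.895, -0.001], [0.895, 0.445, -0.0], [0.0, -0.001, -1.0]]
force: [0.5, -0.5, 0.5]
opening: 0.0122
```

>>> drive_tool(delta_pos=[[0,0,0],[0,0,0],[0,0,0],[0,0,0],[-3.6,1.6,0]], dr=[[0,0,8],[0,0,8],[0,0,8.4],[0,0,0],[0,0,0]], claw=[0.5,0.5,0.5,0.5,0.5])

```text
t: 24.45
position: [0.4738, 0.1977, 0.1667]
tcp_rot: [[-0.051, 0.999, -0.001], [0.999, 0.051, 0.002], [0.002, -0.001, -1.0]]
force: [1.3, -0.4, -0.3]
opening: 0.012
```

>>> drive_tool(delta_pos=[[-3.6,1.6,0],[-3.6,1.6,0],[-3.6,1.6,0],[-3.6,1.6,0],[-3.6,1.6,0]], dr=[[0,0,0],[0,0,0],[0,0,0],[0,0,0],[0,0,0]], claw=[0.5,0.5,0.5,0.5,0.5])

```text
t: 24.95
position: [0.5629, 0.0172, 0.1667]
tcp_rot: [[-0.045, 0.999, -0.0], [0.999, 0.045, 0.0], [0.0, -0.0, -1.0]]
force: [1.0, 0.2, -0.3]
opening: 0.0119
```

>>> drive_tool(delta_pos=[[-3.6,1.6,0],[-3.6,1.6,0],[0,0,0],[0,0,0],[0,0,0]], dr=[[0,0,0],[0,0,0],[0,0,0],[0,0,0],[0,0,0]], claw=[0.5,0.5,0.5,0.5,0.5])

```text
t: 25.45
position: [0.597, -0.0512, 0.1667]
tcp_rot: [[-0.043, 0.999, -0.001], [0.999, 0.043, 0.001], [0.001, -0.001, -1.0]]
force: [0.2, 0.6, -0.9]
opening: 0.0119
```

```bash
python3 - <<'E'
from h import *
s=sensors.state(); print(s["t"],s["position"].round(4),s["tcp_rot"].round(3).tolist(),s["opening"])
p=optics.read_camera("wrist"); cv2.imwrite("pics/w9.png",p["image"])
for d in optics.silhouettes(p,"stick_1")[:4]:
    print("stick",round(d["score"],2),np.round(d["centre"]),"held",rect(p,d["region"],s["position"][2]-.007),"placed",rect(p,d["region"],.042))
for d in optics.silhouettes(p,"board_1")[:2]: print("board",np.round(d["centre"]),rect(p,d["region"],.028))
E
```

```text
25.45 [ 0.597  -0.0512  0.1667] [[-0.043, 0.999, -0.001], [0.999, 0.043, 0.001], [0.001, -0.001, -1.0]] 0.011889786579957477
stick 0.88 [192. 406.] held (658.3, -20.0, 47.4, 10.1, -87.5) placed (715.4, -51.1, 90.1, 19.2, -87.5)
stick 0.74 [ 14. 236.] held (587.3, 45.6, 42.4, 8.3, 20.4) placed (580.8, 73.4, 80.5, 15.7, 20.4)
stick 0.6 [239. 256.] held (597.4, -48.6, 88.9, 13.5, -87.9) placed (599.9, -105.5, 168.9, 25.6, -87.9)
stick 0.44 [151. 333.] held (632.2, -23.8, 100.8, 57.9, 2.1) placed (665.9, -58.3, 191.4, 110.0, 2.1)
board [188. 336.] (661.3, -51.0, 100.6, 61.3, 2.5)
board [153. 332.] (670.3, -62.1, 201.7, 116.0, 1.9)
```

View pics/w9.png

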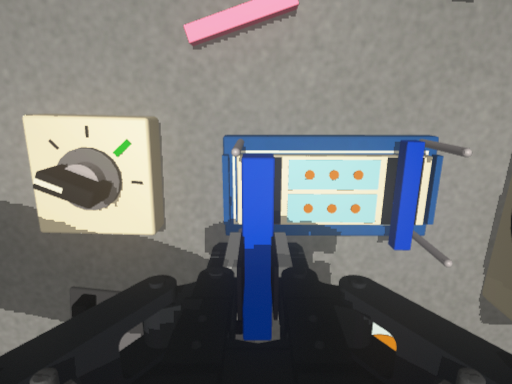

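>>> drive_tool(delta_pos=[[-0.5,0.4,0],[0,0,3],[0,0,3],[0,0,2.5],[0,0,1]], dr=[[0,0,0],[0,0,0],[0,0,0],[0,0,0],[0,0,0]], claw=[0.5,0.5,0.5,0.5,0.5])

```text
t: 26.1
position: [0.5997, -0.0561, 0.0687]
tcp_rot: [[-0.042, 0.999, -0.005], [0.999, 0.042, 0.001], [0.001, -0.005, -1.0]]
force: [-0.5, 0.3, -0.3]
opening: 0.0117
```

>>> drive_tool(delta_pos=[[0,0,0.7],[0,0,0],[0,0,0],[0,0,0]], dr=[[0,0,0],[0,0,0],[0,0,0],[0,0,0]], claw=[0.5,0.5,0.5,0.5])

```text
t: 26.5
position: [0.6031, -0.0571, 0.0669]
tcp_rot: [[-0.042, 0.999, 0.003], [0.999, 0.042, -0.001], [-0.001, 0.003, -1.0]]
force: [-0.2, -0.7, -1.0]
opening: 0.012
```

>>> drive_tool(delta_pos=[[0.1,0,0.6],[0,0,0.5],[0,0,0.2],[0,0,0],[0,0,0]], dr=[[0,0,0],[0,0,0],[0,0,0],[0,0,0],[0,0,0]], claw=[0.5,0.5,0.5,0.5,0.5])

```text
t: 27.0
position: [0.6016, -0.0558, 0.0518]
tcp_rot: [[-0.041, 0.999, -0.0], [0.999, 0.041, 0.0], [0.0, -0.0, -1.0]]
force: [0.1, -0.4, 0.7]
opening: 0.0122
```

>>> drive_tool(delta_pos=[[0,0,0.1],[0,0,0.1],[0,0,0],[0,0,0]], dr=[[0,0,0],[0,0,0],[0,0,0],[0,0,0]], claw=[0.5,0.5,0.5,0.5])

```text
t: 27.4
position: [0.6016, -0.0558, 0.0517]
tcp_rot: [[-0.041, 0.999, 0.0], [0.999, 0.041, -0.0], [-0.0, 0.0, -1.0]]
force: [-4.1, 0.4, 6.6]
opening: 0.0118
```

>>> drive_tool(delta_pos=[[0,0,0],[0,0,0],[0,0,-1],[0,0,-4],[0,0,-4]], dr=[[0,0,0],[0,0,0],[0,0,0],[0,0,0],[0,0,0]], claw=[2.6,2.6,2.6,2.6,2.6])

```text
t: 27.9
position: [0.6004, -0.0556, 0.1395]
tcp_rot: [[-0.041, 0.999, -0.004], [0.999, 0.041, 0.001], [0.001, -0.004, -1.0]]
force: [0.8, -0.2, 1.3]
opening: 0.026
```

>>> drive_tool(delta_pos=[[0,0,-4],[0,0,-4],[-3.7,-1.2,0],[-3.7,-1.2,0],[-3.7,-1.2,0]], dr=[[0,0,0],[0,0,0],[0,0,0],[0,0,0],[0,0,0]], claw=[2.6,2.6,8.5,8.5,8.5])

```text
t: 28.4
position: [0.5705, -0.1692, 0.2213]
tcp_rot: [[-0.043, 0.999, 0.002], [0.999, 0.043, -0.001], [-0.001, 0.002, -1.0]]
force: [0.5, 1.4, -0.2]
opening: 0.0685
```

>>> drive_tool(delta_pos=[[-3.7,-1.2,0],[-3.7,-1.2,0],[-3.7,-1.2,0],[-3.7,-1.2,0],[-3.7,-1.2,0]], dr=[[0,0,0],[0,0,0],[0,0,0],[0,0,0],[0,0,0]], claw=[8.5,8.5,8.5,8.5,8.5])

```text
t: 28.9
position: [0.5175, -0.3571, 0.2205]
tcp_rot: [[-0.041, 0.999, 0.001], [0.999, 0.041, -0.0], [-0.0, 0.001, -1.0]]
force: [0.8, 0.4, 1.0]
opening: 0.0851
```

>>> drive_tool(delta_pos=[[-3.7,-1.2,0],[-3.7,-1.3,0],[0,0,0],[0,0,0],[0,0,0]], dr=[[0,0,0],[0,0,0],[0,0,-8.4],[0,0,-8.4],[0,0,-8.4]], claw=[8.5,8.5,8.5,8.5,8.5])

```text
t: 29.4
position: [0.4958, -0.4313, 0.2202]
tcp_rot: [[-0.467, 0.884, 0.0], [0.884, 0.467, 0.0], [0.0, 0.0, -1.0]]
force: [-0.2, 0.2, 0.3]
opening: 0.085
```

>>> drive_tool(delta_pos=[[0,0,0],[0,0,0],[0,0,0],[0,0,0],[0,0,0]], dr=[[0,0,-8.4],[0,0,-8.4],[0,0,-8.4],[0,0,-8.4],[0,0,-8.4]], claw=[8.5,8.5,8.5,8.5,8.5])

```text
t: 29.9
position: [0.4962, -0.4306, 0.2204]
tcp_rot: [[-0.939, 0.343, 0.0], [0.343, 0.939, -0.0], [-0.0, -0.0, -1.0]]
force: [-0.3, 0.3, 0.4]
opening: 0.0847
```

>>> drive_tool(delta_pos=[[0,0,0],[0,0,0],[0,0,3],[0,0,0],[0,0,0]], dr=[[0,0,-8.4],[0,0,-8.4],[0,0,0],[0,0,0],[0,0,0]], claw=[8.5,8.5,8.5,8.5,8.5])

```text
t: 30.4
position: [0.4955, -0.4299, 0.1892]
tcp_rot: [[-0.998, 0.064, -0.002], [0.064, 0.998, 0.002], [0.002, 0.002, -1.0]]
force: [0.3, -0.3, -0.4]
opening: 0.0848
```

```bash
python3 - <<'E'
from h import *
s=sensors.state(); print(s["t"],s["position"].round(4),s["tcp_rot"].round(3).tolist(),s["opening"])
p=optics.read_camera("wrist"); cv2.imwrite("pics/w10.png",p["image"])
for d in optics.silhouettes(p,"board_1")[:3]: print("board",round(d["score"],2),np.round(d["centre"]),rect(p,d["region"],.018))
p=optics.read_camera("top"); cv2.imwrite("pics/t10.png",cv2.resize(p["image"][110:270,220:440],None,fx=3.5,fy=3.5,interpolation=cv2.INTER_CUBIC))
for k,z in [("board_1",.028),("stick_1",.042)]:
  for d in optics.silhouettes(p,k):
    r=rect(p,d["region"],z)
    if r[1]<20: print("top",k,round(d["score"],2),np.round(d["centre"]),r)
E
```

```text
30.4 [ 0.4955 -0.4299  0.1892] [[-0.998, 0.064, -0.002], [0.064, 0.998, 0.002], [0.002, 0.002, -1.0]] 0.08476059420474515
board 0.64 [171. 248.] (495.0, -436.4, 158.4, 59.7, -3.7)
board 0.19 [162. 380.] (496.1, -333.6, 316.2, 181.8, 85.9)
top board_1 0.8 [164. 287.] (660.8, -50.6, 102.2, 59.9, 2.7)
top board_1 0.57 [220. 418.] (495.7, -429.0, 162.0, 64.1, -5.2)
top stick_1 0.71 [184. 286.] (599.8, -53.9, 86.0, 15.2, -89.3)
top stick_1 0.61 [144. 286.] (716.3, -49.7, 87.6, 17.5, -87.8)
top stick_1 0.35 [173. 277.] (575.4, -53.1, 86.3, 27.8, -89.6)
```

View pics/t10.png

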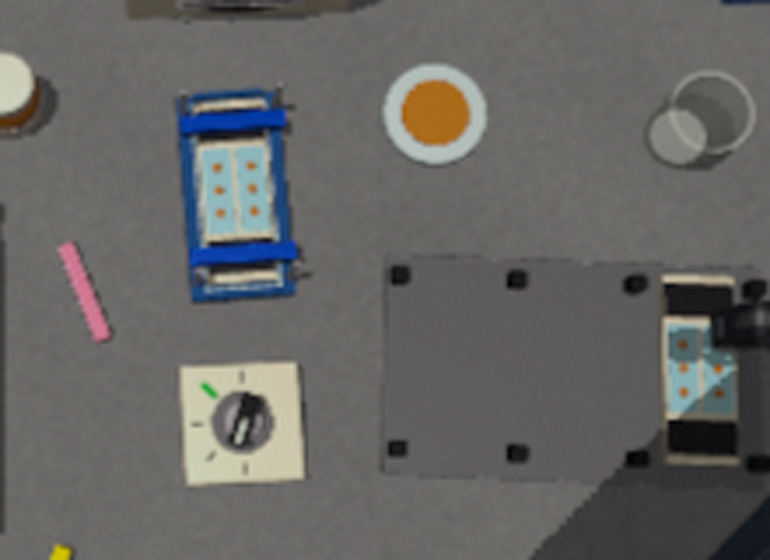

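Both sticks lie across the bands, at crop pixels (233,122) and (243,252). Board B, at (495,−436), is under the tool, so I'll grasp it.

>>> drive_tool(delta_pos=[[0,-0.65,0],[0,0,4],[0,0,4],[0,0,3],[0,0,2]], dr=[[0,0,0],[0,0,0],[0,0,0],[0,0,0],[0,0,0]], claw=[8.5,8.5,8.5,8.5,8.5])

```text
t: 31.15
position: [0.4945, -0.4364, 0.0569]
tcp_rot: [[-0.998, 0.064, -0.003], [0.064, 0.998, 0.003], [0.003, 0.002, -1.0]]
force: [0.1, -0.0, -0.3]
opening: 0.0853
```

>>> drive_tool(delta_pos=[[0,0,1],[0,0,0],[0,0,0],[0,0,0]], dr=[[0,0,0],[0,0,0],[0,0,0],[0,0,0]], claw=[8.5,8.5,8.5,8.5])

```text
t: 31.55
position: [0.4968, -0.4383, 0.0525]
tcp_rot: [[-0.998, 0.063, 0.003], [0.063, 0.998, -0.003], [-0.003, -0.003, -1.0]]
force: [0.3, -0.7, -0.6]
opening: 0.0846
```

```bash
python3 - <<'E'
from h import *
s=sensors.state(); print(s["t"],s["position"].round(4),s["tcp_rot"].round(3).tolist(),s["opening"])
p=optics.read_camera("wrist")
for d in optics.silhouettes(p,"board_1")[:3]: print("board",round(d["score"],2),np.round(d["centre"]),rect(p,d["region"],.018))
E
```

```text
31.55 [ 0.4968 -0.4383  0.0525] [[-0.998, 0.063, 0.003], [0.063, 0.998, -0.003], [-0.003, -0.003, -1.0]] 0.08459110100511191
board 0.92 [198. 260.] (488.8, -436.3, 148.2, 60.4, -3.8)
```

>>> drive_tool(delta_pos=[[0,0.1,1.4],[0,0,1],[0,0,0.6],[0,0,0],[0,0,0]], dr=[[0,0,0],[0,0,0],[0,0,0],[0,0,0],[0,0,0]], claw=[8.5,8.5,8.5,8.5,8.5])

```text
t: 32.15
position: [0.4954, -0.4356, 0.0193]
tcp_rot: [[-0.998, 0.063, -0.001], [0.063, 0.998, 0.001], [0.001, 0.001, -1.0]]
force: [-0.2, -0.4, 0.1]
opening: 0.0853
```

>>> drive_tool(delta_pos=[[0,0,0],[0,0,0],[0,0,0],[0,0,0],[0,0,0]], dr=[[0,0,0],[0,0,0],[0,0,0],[0,0,0],[0,0,0]], claw=[5,5,5,5,5])

```text
t: 32.65
position: [0.4964, -0.4367, 0.0212]
tcp_rot: [[-0.998, 0.063, 0.002], [0.063, 0.998, -0.002], [-0.002, -0.001, -1.0]]
force: [0.7, -0.4, 3.1]
opening: 0.058
```

>>> drive_tool(delta_pos=[[0,0,0],[0,0,0]], dr=[[0,0,0],[0,0,0]], claw=[5,5])

```text
t: 32.85
position: [0.4964, -0.4367, 0.0212]
tcp_rot: [[-0.998, 0.063, 0.002], [0.063, 0.998, -0.002], [-0.002, -0.001, -1.0]]
force: [-0.5, -0.1, 5.4]
opening: 0.0581
```

>>> drive_tool(delta_pos=[[0,0,-1],[0,0,-3],[0,0,-4],[0,0,-4],[0,0,-3]], dr=[[0,0,0],[0,0,0],[0,0,0],[0,0,0],[0,0,0]], claw=[5,5,5,5,5])

```text
t: 33.35
position: [0.4955, -0.4358, 0.1719]
tcp_rot: [[-0.998, 0.063, -0.0], [0.063, 0.998, -0.0], [0.0, -0.0, -1.0]]
force: [-0.0, -0.9, -1.2]
opening: 0.0583
```

>>> drive_tool(delta_pos=[[0,0,0],[0,0,0],[-1.8,3.8,0],[-1.8,3.8,0],[-1.8,3.8,0]], dr=[[0,0,-6],[0,0,0],[0,0,0],[0,0,0],[0,0,0]], claw=[5,5,5,5,5])

```text
t: 33.85
position: [0.5439, -0.318, 0.1671]
tcp_rot: [[-0.999, -0.038, -0.004], [-0.038, 0.999, 0.003], [0.004, 0.004, -1.0]]
force: [0.5, 0.5, -1.5]
opening: 0.0583
```

>>> drive_tool(delta_pos=[[-1.8,3.8,0],[-1.8,3.8,0],[-1.8,3.8,0],[-1.8,3.8,0],[-1.8,3.8,0]], dr=[[0,0,0],[0,0,0],[0,0,0],[0,0,0],[0,0,0]], claw=[5,5,5,5,5])

```text
t: 34.35
position: [0.6259, -0.1242, 0.1673]
tcp_rot: [[-0.999, -0.039, -0.005], [-0.039, 0.999, 0.001], [0.005, 0.002, -1.0]]
force: [0.2, 0.5, -1.9]
opening: 0.0583
```

>>> drive_tool(delta_pos=[[-1.8,3.8,0],[-1.7,3.6,0],[0,0,0],[0,0,0],[0,0,0]], dr=[[0,0,0],[0,0,0],[0,0,0],[0,0,0],[0,0,0]], claw=[5,5,5,5,5])

```text
t: 34.85
position: [0.6578, -0.0515, 0.1683]
tcp_rot: [[-0.999, -0.04, -0.003], [-0.04, 0.999, -0.0], [0.003, 0.0, -1.0]]
force: [0.8, 0.1, -1.9]
opening: 0.0583
```

```bash
python3 - <<'E'
from h import *
s=sensors.state(); print(s["t"],s["position"].round(4),s["tcp_rot"].round(3).tolist(),s["opening"])
p=optics.read_camera("wrist"); cv2.imwrite("pics/w11.png",p["image"])
h=cv2.cvtColor(p["image"],cv2.COLOR_BGR2HSV)
col=h[:,256,2].astype(int); print([ (r,col[r]) for r in range(60,84)],[ (r,col[r]) for r in range(160,180)])
R=s["tcp_rot"];z=s["position"][2]-.0032
for rc in [(71,179),(71,338),(90,185),(170,185),(170,332)]: print(rc,np.round(1000*R.T@(px2w(p,rc,z)-s["position"]),1))
row=h[120]; print([(c,int(row[c,2])) for c in list(range(170,190))+list(range(326,346))])
E
```

```text
34.85 [ 0.6578 -0.0515  0.1683] [[-0.999, -0.04, -0.003], [-0.04, 0.999, -0.0], [0.003, 0.0, -1.0]] 0.05825782721661408
[(60, np.int64(152)), (61, np.int64(154)), (62, np.int64(154)), (63, np.int64(161)), (64, np.int64(201)), (65, np.int64(234)), (66, np.int64(242)), (67, np.int64(247)), (68, np.int64(247)), (69, np.int64(247)), (70, np.int64(247)), (71, np.int64(247)), (72, np.int64(247)), (73, np.int64(247)), (74, np.int64(247)), (75, np.int64(247)), (76, np.int64(247)), (77, np.int64(247)), (78, np.int64(247)), (79, np.int64(247)), (80, np.int64(247)), (81, np.int64(247)), (82, np.int64(240)), (83, np.int64(188))] [(160, np.int64(82)), (161, np.int64(82)), (162, np.int64(83)), (163, np.int64(190)), (164, np.int64(247)), (165, np.int64(247)), (166, np.int64(247)), (167, np.int64(248)), (168, np.int64(247)), (169, np.int64(247)), (170, np.int64(247)), (171, np.int64(247)), (172, np.int64(248)), (173, np.int64(248)), (174, np.int64(248)), (175, np.int64(248)), (176, np.int64(248)), (177, np.int64(248)), (178, np.int64(248)), (179, np.int64(248))]
(71, 179) [ 78.6 -29.6   3.5]
(71, 338) [78.6 29.   3.5]
(90, 185) [ 71.9 -27.8   3.4]
(170, 185) [ 41.5 -29.6   3.3]
(170, 332) [41.5 29.   3.3]
[(170, 146), (171, 143), (172, 141), (173, 139), (174, 138), (175, 140), (176, 128), (177, 88), (178, 89), (179, 90), (180, 132), (181, 177), (182, 89), (183, 59), (184, 59), (185, 60), (186, 59), (187, 59), (188, 60), (189, 61), (326, 90), (327, 90), (328, 91), (329, 89), (330, 89), (331, 89), (332, 89), (333, 140), (334, 220), (335, 212), (336, 155), (337, 154), (338, 154), (339, 155), (340, 154), (341, 152), (342, 152), (343, 152), (344, 153), (345, 154)]
```

View pics/w11.png

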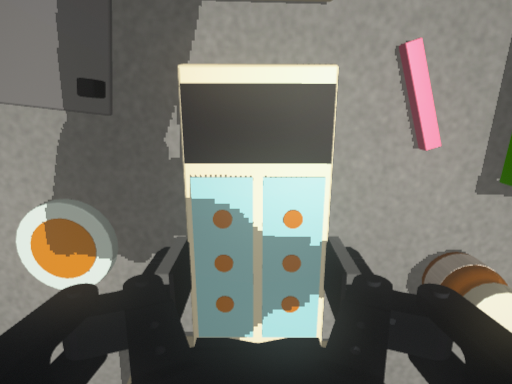

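Board B is held with its near edge at row 64, about 2.5 mm nearer the camera than board A was. I'll correct x and descend.

>>> drive_tool(delta_pos=[[-0.4,0,0],[0,0,3],[0,0,3],[0,0,2],[0,0,1]], dr=[[0,0,0],[0,0,0],[0,0,0],[0,0,0],[0,0,0]], claw=[5,5,5,5,5])

```text
t: 35.4
position: [0.6612, -0.0516, 0.0769]
tcp_rot: [[-0.999, -0.039, -0.005], [-0.039, 0.999, 0.001], [0.005, 0.001, -1.0]]
force: [-1.5, -1.1, -2.7]
opening: 0.058
```

>>> drive_tool(delta_pos=[[0,0,1],[0,0,0],[0,0,0],[0,0,0],[0,0,0]], dr=[[0,0,0],[0,0,0],[0,0,0],[0,0,0],[0,0,0]], claw=[5,5,5,5,5])

```text
t: 35.9
position: [0.664, -0.0509, 0.0716]
tcp_rot: [[-0.999, -0.041, 0.003], [-0.041, 0.999, -0.0], [-0.003, -0.001, -1.0]]
force: [0.2, 0.5, -1.5]
opening: 0.0581
```

>>> drive_tool(delta_pos=[[0.1,0,0.4],[0,0,0.4],[0,0,0.3],[0,0,0],[0,0,0]], dr=[[0,0,0],[0,0,0],[0,0,0],[0,0,0],[0,0,0]], claw=[5,5,5,5,5])

```text
t: 36.4
position: [0.6617, -0.0507, 0.0586]
tcp_rot: [[-0.999, -0.041, -0.001], [-0.041, 0.999, 0.0], [0.001, 0.0, -1.0]]
force: [0.3, 0.8, -1.9]
opening: 0.0585
```

>>> drive_tool(delta_pos=[[0,0,0.1],[0,0,0],[0,0,0.1],[0,0,0],[0,0,0]], dr=[[0,0,0],[0,0,0],[0,0,0],[0,0,0],[0,0,0]], claw=[5,5,5,5,5])

```text
t: 36.9
position: [0.6622, -0.0508, 0.0572]
tcp_rot: [[-0.999, -0.041, 0.0], [-0.041, 0.999, -0.0], [-0.0, -0.0, -1.0]]
force: [1.0, 0.0, -1.2]
opening: 0.0585
```

>>> drive_tool(delta_pos=[[0,0,0.1],[0,0,0],[0,0,0],[0,0,0],[0,0,0]], dr=[[0,0,0],[0,0,0],[0,0,0],[0,0,0],[0,0,0]], claw=[5,5,5,5,5])

```text
t: 37.4
position: [0.6622, -0.0509, 0.0572]
tcp_rot: [[-0.999, -0.041, 0.001], [-0.041, 0.999, -0.0], [-0.001, -0.0, -1.0]]
force: [-2.2, 0.4, 5.4]
opening: 0.0584
```

>>> drive_tool(delta_pos=[[0,0,0],[0,0,0],[0,0,0],[0,0,-1],[0,0,-4]], dr=[[0,0,0],[0,0,0],[0,0,0],[0,0,0],[0,0,0]], claw=[7,7,7,7,7])

```text
t: 37.9
position: [0.6578, -0.0501, 0.1002]
tcp_rot: [[-0.999, -0.041, -0.012], [-0.041, 0.999, 0.002], [0.012, 0.003, -1.0]]
force: [0.6, 0.3, -0.1]
opening: 0.0703
```

>>> drive_tool(delta_pos=[[0,0,-4],[0,0,-4],[0,0,-4],[4,0,-4],[4,0,-2]], dr=[[0,0,0],[0,0,0],[0,0,0],[0,0,0],[0,0,0]], claw=[7,7,7,7,7])

```text
t: 38.4
position: [0.5877, -0.0542, 0.2847]
tcp_rot: [[-0.999, -0.042, 0.005], [-0.042, 0.999, -0.001], [-0.005, -0.001, -1.0]]
force: [0.0, 0.7, 1.1]
opening: 0.0703
```

>>> drive_tool(delta_pos=[[4,0,0],[4,0,0],[0,0,0],[0,0,0],[0,0,0]], dr=[[0,0,0],[0,0,0],[0,0,0],[0,0,0],[0,0,0]], claw=[4,4,4,4,4])

```text
t: 38.9
position: [0.5078, -0.0574, 0.2821]
tcp_rot: [[-0.999, -0.041, 0.002], [-0.041, 0.999, -0.0], [-0.002, -0.0, -1.0]]
force: [0.2, -0.5, -1.0]
opening: 0.04
```

```bash
python3 - <<'E'
from h import *
s=sensors.state(); print(s["t"],s["position"].round(4),s["tcp_rot"].round(3).tolist(),s["opening"])
p=optics.read_camera("wrist"); cv2.imwrite("pics/w12.png",cv2.resize(p["image"],(768,576)))
for k,z in [("board_1",.054),("air_unit",.03),("dial",.05),("stick_1",.042)]:
  for d in optics.silhouettes(p,k)[:2]: print(k,round(d["score"],2),np.round(d["centre"]),rect(p,d["region"],z))
for d in optics.mark_of(p,"knob_grip")[:2]: print("knob",d["score"],d["centre"],px2w(p,d["centre"],.055).round(4))
E
```

```text
38.9 [ 0.5078 -0.0574  0.2821] [[-0.999, -0.041, 0.002], [-0.041, 0.999, -0.0], [-0.002, -0.0, -1.0]] 0.04000582098273451
board_1 0.85 [282. 256.] (657.6, -51.6, 159.6, 60.3, 2.2)
board_1 0.75 [222. 258.] (572.3, -54.5, 53.1, 8.6, -87.6)
air_unit 0.81 [119. 271.] (460.3, -48.1, 99.3, 99.0, 0.8)
dial 0.75 [124. 269.] (459.9, -49.0, 48.4, 47.2, -87.6)
dial 0.37 [286. 138.] (659.7, -198.2, 16.0, 6.9, -87.6)
stick_1 0.89 [ 17. 416.] (350.2, 97.4, 42.1, 16.4, -23.1)
stick_1 0.79 [322. 235.] (714.2, -87.8, 22.7, 18.3, 2.4)
knob 0.96 [118.5, 269.6] [ 0.4551 -0.0472  0.055 ]
```

View pics/w12.png

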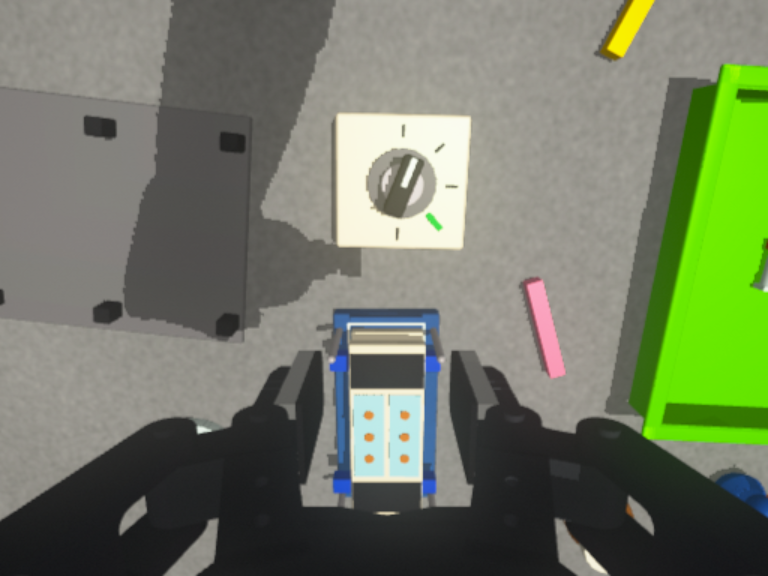

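The pile looks right: board B is between the pins on both sticks. The knob is at (402,184) in the 768-wide view. Its pointer aims up-right, so the dial is near 0.3 rad; the green mark is at (433,222). Next, the angles, the knob height and the stack check.

```bash
python3 - <<'E'
from h import *
p=optics.read_camera("wrist"); im=p["image"]
h=cv2.cvtColor(im,cv2.COLOR_BGR2HSV)
g=cv2.inRange(h,(45,120,80),(80,255,255)); g[:, :250]=0; g[:,310:]=0; g[:120]=0; g[160:]=0
ys,xs=np.nonzero(g); print("green",len(ys),px2w(p,(ys.mean(),xs.mean()),.03).round(4))
# white pointer on dark bar
m=np.zeros(g.shape,bool); m[100:148,246:290]=1
bar=((h[...,2]<75)&m).astype(np.uint8); n,l,st,ce=cv2.connectedComponentsWithStats(bar); i=1+np.argmax(st[1:,4]); print("bar",st[i],rect(p,cv2.morphologyEx((l==i).astype(np.uint8),cv2.MORPH_CLOSE,np.ones((7,7)))>0,.064))
c=lambda r,cc,z: px2w(p,(r,cc),z)[:2].round(4)
print("upper front",c(230,258,.054),"lower front",c(221.5,258,.028))
q=optics.read_camera("scene")
for d in optics.mark_of(q,"knob_grip")[:2]:
    for z in (.05,.055,.06,.065): print("scene",round(d["score"],2),z,px2w(q,d["centre"],z).round(4))
cv2.imwrite("pics/sc.png",cv2.resize(q["image"][170:260,170:300],None,fx=6,fy=6,interpolation=cv2.INTER_CUBIC))
E
```

```text
green 45 [ 0.4874 -0.0227  0.03  ]Traceback (most recent call last):
  File "<stdin>", line 8, in <module>
    return _wrapfunc(a, 'argmax', axis=axis, out=out, **kwds)
    return bound(*args, **kwds)
ValueError: attempt to get argmax of an empty sequence
```

```bash
python3 - <<'E'
from h import *
p=optics.read_camera("wrist"); im=p["image"]
h=cv2.cvtColor(im,cv2.COLOR_BGR2HSV)
m=np.zeros(h.shape[:2],bool); m[100:148,246:290]=1
for t in (85,100):
    bar=((h[...,2]<t)&m).astype(np.uint8); n,l,st,ce=cv2.connectedComponentsWithStats(bar)
    if n>1:
        i=1+np.argmax(st[1:,4]); print("bar",t,st[i],rect(p,cv2.morphologyEx((l==i).astype(np.uint8),cv2.MORPH_CLOSE,np.ones((7,7)))>0,.064))
c=lambda r,cc,z: px2w(p,(r,cc),z)[:2].round(4)
print("upper front",c(230,258,.054),"lower front",c(221.5,258,.028))
q=optics.read_camera("scene")
for d in optics.mark_of(q,"knob_grip")[:2]:
    for z in (.05,.055,.06,.065): print("scene",round(d["score"],2),z,px2w(q,d["centre"],z).round(4))
cv2.imwrite("pics/sc.png",cv2.resize(q["image"][170:260,170:300],None,fx=6,fy=6,interpolation=cv2.INTER_CUBIC))
E
```

```text
bar 100 [255 104  19  42 297] (460.2, -49.5, 41.3, 14.1, -19.1)
upper front [ 0.5801 -0.0539] lower front [ 0.5792 -0.0539]
scene 0.7 0.05 [ 0.4485 -0.0442  0.05  ]
scene 0.7 0.055 [ 0.4568 -0.0439  0.055 ]
scene 0.7 0.06 [ 0.4651 -0.0435  0.06  ]
scene 0.7 0.065 [ 0.4734 -0.0431  0.065 ]
scene 0.26 0.05 [ 0.721  -0.0415  0.05  ]
scene 0.26 0.055 [ 0.7274 -0.0411  0.055 ]
scene 0.26 0.06 [ 0.7339 -0.0408  0.06  ]
scene 0.26 0.065 [ 0.7404 -0.0404  0.065 ]
```

View pics/sc.png

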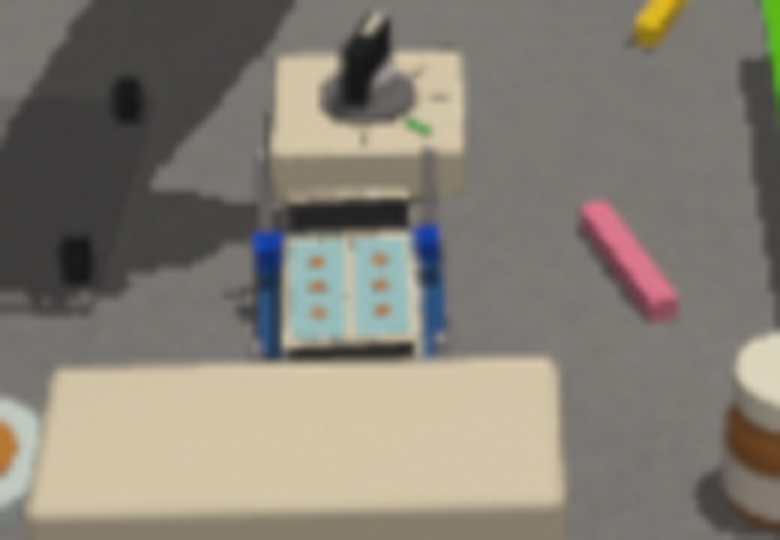

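The scene view shows board B level on both sticks, and the upper and lower front edges agree at x≈580 mm. The knob axis is at (460,−48.5), bar yaw 161°, grip height about 58 mm. Going for the knob.

>>> drive_tool(delta_pos=[[2.4,0.55,0],[2.3,0.55,0],[0,0,0],[0,0,0],[0,0,0]], dr=[[0,0,0],[0,0,0],[0,0,7.1],[0,0,7.1],[0,0,7.2]], claw=[4,4,4,4,4])

```text
t: 39.9
position: [0.4592, -0.0481, 0.2815]
tcp_rot: [[-0.944, 0.331, 0.0], [0.331, 0.944, -0.0], [-0.0, 0.0, -1.0]]
force: [1.1, 0.7, -0.7]
opening: 0.04
```

>>> drive_tool(delta_pos=[[0,0,4],[0,0,4],[0,0,4],[0,0,3.5],[0,0,2]], dr=[[0,0,0],[0,0,0],[0,0,0],[0,0,0],[0,0,0]], claw=[4,4,4,4,4])

```text
t: 40.4
position: [0.4572, -0.0476, 0.1028]
tcp_rot: [[-0.945, 0.326, -0.005], [0.326, 0.945, 0.001], [0.005, -0.0, -1.0]]
force: [0.5, 0.7, -0.1]
opening: 0.0401
```

>>> drive_tool(delta_pos=[[0,0,0],[0,0,0],[0,0,0]], dr=[[0,0,0],[0,0,0],[0,0,0]], claw=[4,4,4])

```text
t: 40.7
position: [0.4607, -0.0485, 0.1084]
tcp_rot: [[-0.945, 0.326, 0.003], [0.326, 0.945, -0.001], [-0.004, 0.0, -1.0]]
force: [-0.1, 0.7, 0.1]
opening: 0.0404
```

```bash
python3 - <<'E'
from h import *
s=sensors.state(); print(s["t"],s["position"].round(4),s["tcp_rot"].round(3).tolist(),s["opening"])
p=optics.read_camera("wrist"); cv2.imwrite("pics/w13.png",p["image"])
for d in optics.mark_of(p,"knob_grip")[:2]: print("knob",d["score"],d["centre"],px2w(p,d["centre"],.058).round(4))
E
```

```text
40.7 [ 0.4607 -0.0485  0.1084] [[-0.945, 0.326, 0.003], [0.326, 0.945, -0.001], [-0.004, 0.0, -1.0]] 0.04043082037816782
```

View pics/w13.png

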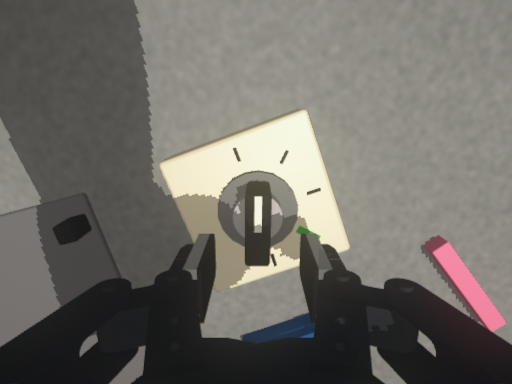

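The bar is upright in view at (258,222), centred between the pads. Descend and grip it.

>>> drive_tool(delta_pos=[[0,0,2],[0,0,1.5],[0,0,1.2],[0,0,0],[0,0,0]], dr=[[0,0,0],[0,0,0],[0,0,0],[0,0,0],[0,0,0]], claw=[4,4,4,4,4])

```text
t: 41.3
position: [0.4597, -0.0483, 0.0599]
tcp_rot: [[-0.945, 0.326, 0.001], [0.326, 0.945, -0.0], [-0.001, 0.0, -1.0]]
force: [0.5, 0.4, -0.3]
opening: 0.04
```

>>> drive_tool(delta_pos=[[0,0,0],[0,0,0],[0,0,0],[0,0,0],[0,0,0]], dr=[[0,0,0],[0,0,0],[0,0,0],[0,0,0],[0,0,0]], claw=[0.8,0.8,0.8,0.8,0.8])

```text
t: 41.8
position: [0.4603, -0.0483, 0.0606]
tcp_rot: [[-0.945, 0.326, 0.002], [0.326, 0.945, -0.0], [-0.002, 0.0, -1.0]]
force: [-0.0, 0.5, 5.6]
opening: 0.0133
```

>>> drive_tool(delta_pos=[[0,0,0],[0,0,0],[0,0,0],[0,0,0],[0,0,0]], dr=[[0,0,8],[0,0,8],[0,0,8],[0,0,8],[0,0,8]], claw=[0.8,0.8,0.8,0.8,0.8])

```text
t: 42.3
position: [0.4599, -0.0487, 0.0606]
tcp_rot: [[-0.51, 0.86, 0.001], [0.86, 0.51, -0.001], [-0.002, 0.0, -1.0]]
force: [-1.8, -0.9, 6.5]
opening: 0.0128
```

>>> drive_tool(delta_pos=[[0,0,0],[0,0,0],[0,0,0],[0,0,0],[0,0,0]], dr=[[0,0,8],[0,0,8],[0,0,8],[0,0,8],[0,0,8]], claw=[0.8,0.8,0.8,0.8,0.8])

```text
t: 42.8
position: [0.4594, -0.0488, 0.0606]
tcp_rot: [[0.163, 0.987, 0.0], [0.987, -0.163, -0.002], [-0.002, 0.001, -1.0]]
force: [-2.6, -0.6, 6.9]
opening: 0.013
```

>>> drive_tool(delta_pos=[[0,0,0],[0,0,0],[0,0,0],[0,0,0],[0,0,0]], dr=[[0,0,8],[0,0,8],[0,0,8],[0,0,8],[0,0,0]], claw=[0.8,0.8,0.8,0.8,0.8])

```text
t: 43.3
position: [0.4591, -0.0486, 0.0606]
tcp_rot: [[0.658, 0.753, -0.0], [0.753, -0.658, -0.001], [-0.001, 0.0, -1.0]]
force: [-3.0, -0.5, 8.1]
opening: 0.0129
```

>>> drive_tool(delta_pos=[[0,0,0],[0,0,0],[0,0,0]], dr=[[0,0,0],[0,0,0],[0,0,0]], claw=[0.8,0.8,0.8])

```text
t: 43.6
position: [0.4591, -0.0486, 0.0606]
tcp_rot: [[0.657, 0.754, -0.0], [0.754, -0.657, -0.001], [-0.001, 0.0, -1.0]]
force: [-3.9, -1.1, 8.7]
opening: 0.0134
```

>>> drive_tool(delta_pos=[[0,0,0],[0,0,0],[0,0,0]], dr=[[0,0,5.6],[0,0,0],[0,0,0]], claw=[0.8,0.8,0.8])

```text
t: 43.9
position: [0.459, -0.0486, 0.0606]
tcp_rot: [[0.727, 0.686, -0.001], [0.686, -0.727, -0.001], [-0.001, 0.0, -1.0]]
force: [-2.8, 0.1, 8.2]
opening: 0.0132
```

```bash
python3 - <<'E'
from h import *
s=sensors.state(); print(s["torque"]); R=s["tcp_rot"]; print(np.degrees(np.arctan2(R[1,0],R[0,0])),s["opening"])
p=optics.read_camera("wrist"); cv2.imwrite("pics/w14.png",p["image"])
E
```

```text
[-0.07914571  0.79314947 -0.03315807]
43.35033736454949 0.013162841328888498
```

View pics/w14.png

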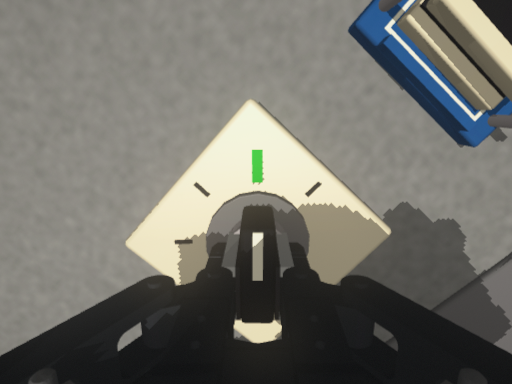

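The pointer and the green mark (257,166) line up exactly. Now pull up.

>>> drive_tool(delta_pos=[[0,0,-0.3],[0,0,-0.3],[0,0,-0.3],[0,0,-0.3],[0,0,0]], dr=[[0,0,0],[0,0,0],[0,0,0],[0,0,0],[0,0,0]], claw=[0.8,0.8,0.8,0.8,0.8])

```text
t: 44.45
position: [0.459, -0.0485, 0.0714]
tcp_rot: [[0.727, 0.687, -0.001], [0.687, -0.727, -0.001], [-0.001, -0.0, -1.0]]
force: [-0.0, -2.9, -2.0]
opening: 0.0132
```

>>> drive_tool(delta_pos=[[0,0,-0.1],[0,0,-0.1],[0,0,-0.1],[0,0,0],[0,0,0]], dr=[[0,0,0],[0,0,0],[0,0,0],[0,0,0],[0,0,0]], claw=[0.8,0.8,0.8,0.8,0.8])

```text
t: 44.95
position: [0.459, -0.0485, 0.0743]
tcp_rot: [[0.727, 0.687, -0.001], [0.687, -0.727, -0.001], [-0.001, -0.0, -1.0]]
force: [-0.8, -3.1, -3.0]
opening: 0.0131
```

>>> drive_tool(delta_pos=[[0,0,-0.1],[0,0,0],[0,0,-0.1],[0,0,0],[0,0,0]], dr=[[0,0,0],[0,0,0],[0,0,0],[0,0,0],[0,0,0]], claw=[0.8,0.8,0.8,0.8,0.8])

```text
t: 45.45
position: [0.4589, -0.0484, 0.0748]
tcp_rot: [[0.727, 0.687, -0.001], [0.687, -0.727, -0.0], [-0.001, -0.001, -1.0]]
force: [2.0, -5.5, -11.4]
opening: 0.0131
```

>>> drive_tool(delta_pos=[[0,0,-0.1],[0,0,0],[0,0,0]], dr=[[0,0,0],[0,0,0],[0,0,0]], claw=[0.8,0.8,0.8])

```text
t: 45.75
position: [0.4589, -0.0484, 0.0749]
tcp_rot: [[0.727, 0.687, -0.002], [0.687, -0.727, -0.0], [-0.001, -0.001, -1.0]]
force: [2.8, -4.8, -16.5]
opening: 0.0128
```

Hard stop reached (14.3 mm travelled, −16.5 N). Release, rise and check.

>>> drive_tool(delta_pos=[[0,0,0],[0,0,0],[0,0,0],[0,0,-2],[0,0,-4]], dr=[[0,0,0],[0,0,0],[0,0,0],[0,0,0],[0,0,0]], claw=[4,4,4,4,4])

```text
t: 46.25
position: [0.4572, -0.047, 0.1357]
tcp_rot: [[0.727, 0.687, -0.006], [0.687, -0.727, 0.003], [-0.002, -0.006, -1.0]]
force: [1.2, 0.1, -0.3]
opening: 0.0402
```

>>> drive_tool(delta_pos=[[0,0,-4],[0,0,-4],[0,0,-4],[0,4,-2],[0,4,0]], dr=[[0,0,0],[0,0,0],[0,0,0],[0,0,0],[0,0,0]], claw=[4,4,4,4,4])

```text
t: 46.75
position: [0.5171, -0.1065, 0.2846]
tcp_rot: [[0.725, 0.688, 0.012], [0.688, -0.725, -0.003], [0.007, 0.01, -1.0]]
force: [0.9, 0.8, -0.2]
opening: 0.04
```

>>> drive_tool(delta_pos=[[-4,-2,0],[-4,-2,0],[-4,-2,0],[-4,0,0],[-4,0,0]], dr=[[0,0,0],[0,0,0],[0,0,0],[0,0,0],[0,0,0]], claw=[4,4,4,4,4])

```text
t: 47.25
position: [0.327, -0.2002, 0.2789]
tcp_rot: [[0.726, 0.688, 0.003], [0.688, -0.726, -0.001], [0.002, 0.003, -1.0]]
force: [-0.4, -1.1, 0.0]
opening: 0.0399
```

>>> drive_tool(delta_pos=[[0,0,0],[0,0,0],[0,0,0]], dr=[[0,0,0],[0,0,0],[0,0,0]], claw=[4,4,4])

```text
t: 47.55
position: [0.3284, -0.1995, 0.2781]
tcp_rot: [[0.726, 0.687, 0.002], [0.687, -0.726, -0.0], [0.001, 0.001, -1.0]]
force: [-0.2, 1.6, 0.2]
opening: 0.0399
```

```bash
python3 - <<'E'
from h import *
s=sensors.state(); print(s["t"],s["position"].round(4))
p=optics.read_camera("top"); q=optics.read_camera("scene")
a=cv2.resize(p["image"][110:270,90:340],(780,499),interpolation=cv2.INTER_CUBIC)
cv2.imwrite("pics/fin.png",a)
for k,z in [("board_1",.054),("dial",.07)]:
  for d in optics.silhouettes(p,k)[:2]: print(k,round(d["score"],2),np.round(d["centre"]),rect(p,d["region"],z))
for d in optics.mark_of(q,"knob_grip")[:1]: print([ (z,px2w(q,d["centre"],z).round(4)[:2].tolist()) for z in (.058,.072)])
E
```

```text
47.55 [ 0.3284 -0.1995  0.2781]
board_1 0.94 [161. 289.] (661.4, -50.2, 158.2, 60.1, 2.5)
board_1 0.49 [188. 282.] (577.6, -65.3, 23.3, 3.0, 88.2)
dial 0.47 [233. 290.] (457.9, -44.8, 48.0, 45.2, -2.2)
dial 0.41 [198. 172.] (564.2, 285.5, 64.6, 11.6, 0.3)
[(0.058, [0.425, -0.0534]), (0.072, [0.4489, -0.0521])]
```

View pics/fin.png

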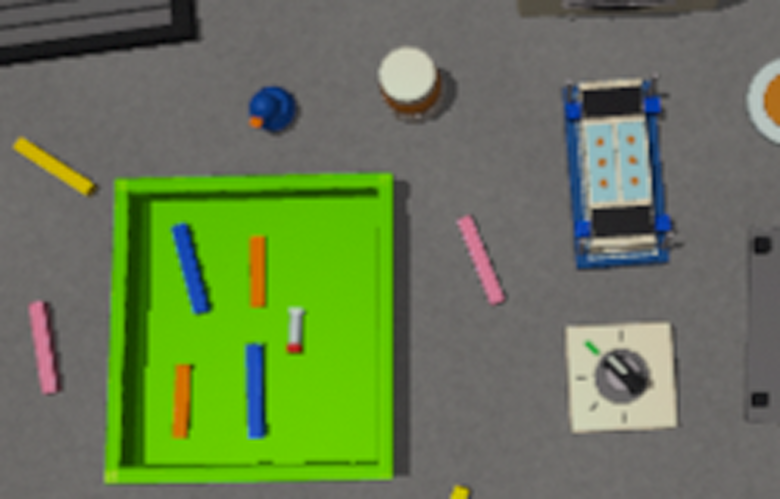

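The pile is square on the stand and the pointer is at the green mark (592,348). The knob is raised, and two unused blue sticks and the clutter are still in the tub. Handing in.

```bash
python3 -c "
from rig import bot; print(bot.job_done())"
```

```text
the job is handed in; nothing more can be done
None
```

The job is done and handed in at about 48 s of the 210 s allowed; no verdict was reported.

- **Pile:** Only two boards were present. Both are stacked slides up on the drying stand, with one blue stick across each dark band between them.
- **Air control:** I turned the knob to the green mark and then pulled it up to its stop. It travelled about 14.3 mm and the pull rose to 16 N at the end.
- **Rest of the bench:** The two unused blue sticks, both orange sticks and the tube are still in the tub. I did not touch anything else.

**Last checks:**
- The top board measured (661, −50) mm at yaw 2.5°, against the stand at (659.5, −51) mm and 2.4°. The front edges of the two boards agreed to about 1 mm.
- The pointer lined up with the mark in the wrist and top views.

**Checks that disagreed, all small:**
- The wrist view put the top board at x = 657.6 mm, while the top view gave 661.4 mm. That is roughly the calibration error.
- The top view gave the near stick a yaw about 1.7° off the stand's, while the wrist view in the hand just before placing agreed to about 0.3°.
- The scene camera's knob height after the pull was too noisy to be exact. It did show the knob raised, and I relied on the hard stop felt at the wrist.

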